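Clear the spatula from the seed dish and hold the hand magnifier over it

ROBOT

A 6-joint arm with a two-finger parallel gripper is mounted at the origin on the work surface. World frame = base frame: x ahead of the robot, y to its left, z up, the work surface at z = 0. Lengths are in m, angles in rad, forces in N, time in s.
With the tool pointing down it reaches from about 0.35 to 0.85 m from the base axis. Payload 8.1 kg.
Tool frame: the origin (TCP) lies on the centre line of the jaws, within the pads' length; the fingertips stand 19 mm ahead of it and the grasp point (between the pads) is the TCP (robot.tips_ahead is the distance from the TCP to the fingertips, in m); y points along the fingers, z is the direction in which the jaws open and shut, and the axes are right-handed (so a half turn about y gives the same grasp; the last joint's range is limited). The gripper opens to 93 mm and grips with 3 to 60 N. Pads are 15 mm wide; open, the fingers measure 128 mm over their backs; the gripper's body (75 mm by 188 mm) begins 65 mm behind the grasp point.
Start: joints at [-1.232, 0.13, 1.488, -0, 1.523, -0.085], TCP at [0.247, -0.547, 0.206] pointing down, gripper open.
Joint ranges: [-2.96, 2.96], [-0.89, 2.26], [0.02, 2.5], [-1.34, 4.48], [0, 2.73], [-2.66, 2.66]. Speed limits (rad/s): [2.39, 2.39, 2.79, 3.14, 3.14, 3.14].

INTERFACE

Orientations are given as a rotation vector (axis times angle).
In Python, from plant import robot, imaging, models gives the robot as it stands.
- The arm moves only by the tool carry_out, never from a script. Its argument "motion" is one flat list of numbers, 7 for each row, row after row: the shift along the tool's x, y, z in m, then the turn, a rotation vector about the tool's x, y, z in degrees, then the opening, from -1 (shut) to 1 (fully open). A call has exactly 5 rows; each row shifts and turns the pose as measured when the row begins, along the tool's axes as they then stand; what a row does not reach is not made up. A row lasts 1/10 s, in which the tool goes at most 50 mm and 8.59 degrees, less where a joint would pass 70% of its speed; a pose out of reach is approached as far as the arm can. A call is refused whole if a number of a shift passes 0.05 or a number of a turn 8.59, either way. A call with a gripper value outside its range is refused whole. The fingers move at their own pace and stop on an object; "squeeze" is the grip in N (left out, the last holds). Time passes only in rows, so rows that do not move let the fingers close, or fill a call up. It gives the time, the measured TCP pose, the force and the opening at its end, in the units of the state.
- robot.read_state(): the state, without advancing time (a new reading comes with each control period).
- imaging.read_camera(name): name is "side" or "top"; returns the picture (400x640x3 uint8, blue, green, red); there is no depth.
- imaging.camera_model(name): a dict with "K" (3x3 intrinsics, pixels), "k1" (the pictures are not rectified: a ray, as slopes to the right and down, at radius r is drawn at 1 + k1 r^2 times it, then the intrinsics apply), "position" and "orientation" of the camera in the world. Camera axes: x right, y down, z forward; pixel columns grow to the right and rows downward; lengths in m; the calibration is good to about 2 mm. A picture is of the moment at which its call begins. camera_model takes no time and is no camera call.
- robot.close_job(): hands the job in, once; it reports no verdict.
Trained networks look in the newest picture that a camera, given by its name, has taken for a name from the list of things; names that differ only in an ending like _2 or _b are one class to them, and where a whole thing is asked for, a point or a joint stands for the part that bears it (a point fixed in the world has none). Each returns a list of dicts, best first, with "confidence" (0 to 1); they miss things now and then, are a little off and sometimes report something else, mostly with a low value. They report only what shows in the picture. A call takes as long as a camera call. They do not tell look-alikes from the thing itself.
- models.outline_of(camera, thing): "pixels" (400x640 bool, what is visible of it) and "pixel" ([column, row] in pixels, amid what is visible of it).
The state is a dict: "t": time; "q": joint angles; "dq": joint speeds; "joint_torque": joint torques, N m; "tool_pos": TCP position; "orientation": TCP orientation; "force": force on the tool from outside, world axes, zero at the start; "wrist_torque": the same for the moment, N m; "opening": finger opening in m.
Only numpy, scipy, OpenCV 4.12 (cv2) and the standard library are available. Lean on these libraries where they do the work, as an engineer would, in place of code of your own. Each camera call takes 0.05 s, during which the arm holds its last target.

TASK

I want to look at the seeds in the open glass dish: slide the spatula that lies across it blade first into its narrow free slot in the slanted instrument block, fully home, and let go of it. Then draw the hand magnifier out of the block and hold it with the lens level and centred over the dish, about 9 cm above the bench, and finish while holding it there, keeping it still. Do not push the dish about, and leave the jar, the closed dishes and the forceps alone.

Things in the scene. Friction and masses are not known exactly. Their poses are not given: they have to be found in the camera images.
- dish: Open round glass dish, 90 mm outside diameter, 15 mm tall, wall 2.5 mm, 90 g, loose on the bench, small orange seeds on a black liner inside. Origin: centre of its underside; z up.
- spatula: Spatula, 65 g: steel blade 85 x 26 x 3 mm, wooden handle 95 x 16 (wide) x 12 mm, undersides flush. Origin: underside, centre line, where blade and handle meet; x to the blade's tip, y across, z out of the top. Starts flat across the dish's rim (underside 15 mm above the bench), handle towards the robot; the handle is clear of the dish from x = -40 to -95 mm.
- spatula_tip (a point): Middle of the end edge of the spatula's blade: x = 85, y = 0, z = 1.5 mm in the spatula's frame; axes as the spatula's.
- block: Beige block fixed to the bench, left or right of the dish. Foot 125 x 190 x 8 mm carries a slab 190 wide (y), 40 thick, 82 mm long, leaning 35 deg from upright to -x (the robot). In its end face (75 mm high at the near edge, 98 at the far) are a wide slot (magnifier) and, 105 mm to its +y, a narrow free one (spatula). Origin: centre of the foot's underside; z up.
- spatula_slot: The narrow free slot. Origin: centre of its floor; z out of the slot along its axis (up and back, 35 deg from vertical), y along its 34 mm width, x across its 10 mm gap; mouth at z = 78 mm. With the spatula home its tip is at z = 0, its x axis along this -z, its z axis along this x (or turned over), and 7 mm of blade shows; the handle does not enter.
- magnifier_slot: The wide slot that holds the magnifier. Origin: centre of its floor; z out of the slot along its axis (35 deg from vertical), y along its 70 mm width, x across its 14 mm gap; mouth at z = 62 mm.
- magnifier: Hand magnifier, 85 g: lens in an aluminium ring of 64 mm diameter, 10 mm thick; straight grey handle 16 mm wide (y), 12 mm thick (z), from x = -42 to -142 mm. Origin: lens centre; z square to the glass, x away from the handle. Starts loose in the wide slot, lens centre 32 mm above the slot's floor, handle outside, its x along the slot's -z, its z along the slot's x.
- jar: Bystander: small capped specimen jar, 44 mm diameter, 62 mm tall. Origin: centre of its underside.
- closed_dishes: Bystander: two closed plastic dishes in a stack, 92 mm diameter, 34 mm tall. Origin: centre of the underside.
- forceps: Bystander: steel forceps lying flat on the bench, 130 mm long (along x), 16 mm wide, 9 mm tall. Origin: its middle, on the bench.
Things that resemble listed ones, but are neither listed nor needed, are in the scene too. There is more than one size of the block; the job needs the smallest.

How it is judged:
By the outcome, as a careful person would: the job done as asked, in the order asked, and still so for the second after the job is handed in, while the arm keeps its last pose, push and grip.
It also fails if it takes over 72 s, if anything falls off the work surface, if the arm or the gripper's body presses on something with over 40 N, if the wrist force passes 120 N, or if a joint passes its speed limit or range.

## Working session

There is one attempt and no reset: what is moved stays moved. The work goes in short steps, Python scripts to look and compute and a tool call to move; the robot and the scene stay as the last step left them, time stands still between calls to the robot, and variables do not carry over. Pictures are saved under pics/ and viewed, and the job is handed in when it is done.

Besides the shell and the picture viewer there is one more tool, called after "Request:" as name(argument=value, ...) on one line, values as JSON. carry_out: Moves the arm, as the interface text tells. Its arguments: {"type":"object","properties":{"motion":{"type":"array","items":{"type":"number"}},"squeeze":{"type":"number"}},"required":["motion"]}

```bash
ls; mkdir -p pics; python3 - <<'E'
from plant import robot, imaging, models
import cv2
s=robot.read_state()
print({k:(v if not hasattr(v,'__len__') else [round(float(a),4) for a in v]) for k,v in s.items()})
for n in ("side","top"):
    im=imaging.read_camera(n); cv2.imwrite(f"pics/{n}0.png",im)
    print(n,imaging.camera_model(n))
E
```

```text
pics
{'t': 0.0, 'q': [-1.2324, 0.1312, 1.4893, 0.0, 1.523, -0.0854], 'dq': [-0.0002, -0.0001, -0.0017, 0.0, -0.0009, -0.0001], 'joint_torque': [0.0001, -55.9845, -49.1759, 0.077, 0.0355, -0.0002], 'tool_pos': [0.2466, -0.5463, 0.2052], 'orientation': [-0.4278, 1.9894, -1.9857], 'force': [0.3254, 0.251, -0.3324], 'wrist_torque': [0.0129, -0.0147, -0.0366], 'opening': 0.09238323492181084}
side {'K': array([[501.79105732,   0.        , 311.4253584 ],
       [  0.        , 501.79105732, 200.36602318],
       [  0.        ,   0.        ,   1.        ]]), 'k1': -0.11205118474806368, 'position': array([0.27348617, 0.79536528, 0.95331947]), 'orientation': array([-0.42035395,  2.78661666, -1.11545528])}
top {'K': array([[510.23597171,   0.        , 318.67910098],
       [  0.        , 510.23597171, 197.84846247],
       [  0.        ,   0.        ,   1.        ]]), 'k1': -0.13484211482532812, 'position': array([ 0.32827107, -0.02133152,  1.3077726 ]), 'orientation': array([-2.13861407,  2.12900884, -0.15790219])}
```

View pics/top0.png

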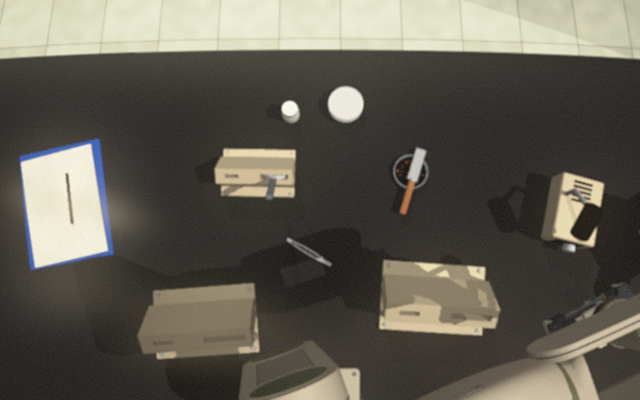

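View pics/side0.png

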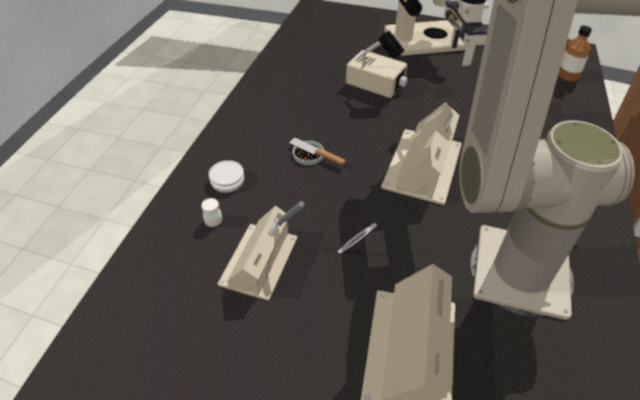

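Top view: the dish with the spatula is at (410,171). The block candidates are (257,173), about 74 px wide and holding the magnifier, and two larger ones at (203,320) and (438,297). I'll measure the details next.

```bash
cat > h.py <<'E'
import numpy as np, cv2
from scipy.spatial.transform import Rotation as R
from plant import robot, imaging, models
C={n:imaging.camera_model(n) for n in("side","top")}
def proj(n,P):
    c=C[n]; P=np.atleast_2d(P); p=R.from_rotvec(c['orientation']).inv().apply(P-c['position'])
    s=p[:,:2]/p[:,2:]; r2=(s**2).sum(1,keepdims=True); s=s*(1+c['k1']*r2)
    return s@c['K'][:2,:2].T+c['K'][:2,2]
def ray(n,uv):
    c=C[n]; uv=np.atleast_2d(uv).astype(float)
    s0=(uv-c['K'][:2,2])/c['K'][0,0]; s=s0.copy()
    for _ in range(30): s=s0/(1+c['k1']*(s**2).sum(1,keepdims=True))
    d=R.from_rotvec(c['orientation']).apply(np.c_[s,np.ones(len(s))])
    return c['position'],d
def onz(n,uv,z):
    o,d=ray(n,uv); return o+d*((z-o[2])/d[:,2])[:,None]
def crop(n,im,c,w,h,k,name):
    x,y=int(c[0]-w//2),int(c[1]-h//2); x=max(x,0);y=max(y,0)
    cv2.imwrite(name,cv2.resize(im[y:y+h,x:x+w],None,fx=k,fy=k,interpolation=cv2.INTER_CUBIC)); print(name,'origin',x,y,'scale',k)
E
python3 - <<'E'
from h import *
im=cv2.imread('pics/top0.png'); im2=cv2.imread('pics/side0.png')
crop('top',im,(257,175),100,75,8,'pics/c_block_top.png')
crop('side',im2,(265,250),130,100,6,'pics/c_block_side.png')
crop('top',im,(411,180),80,80,7,'pics/c_dish_top.png')
crop('side',im2,(317,153),80,60,8,'pics/c_dish_side.png')
import pickle
D={}
for n in('top','side'):
    imaging.read_camera(n)
    for t in('dish','spatula','block','magnifier','jar','closed_dishes','forceps'):
        r=models.outline_of(n,t)
        D[n,t]=r
        for q in r[:4]: print(n,t,round(q['confidence'],2),np.round(q['pixel'],1),q['pixels'].sum(), np.round(onz(n,q['pixel'],0.0)[0],3))
pickle.dump(D,open('D.pkl','wb'))
print(robot.read_state()['t'])
E
```

```text
pics/c_block_top.png origin 207 138 scale 8
pics/c_block_side.png origin 200 200 scale 6
pics/c_dish_top.png origin 371 140 scale 7
pics/c_dish_side.png origin 277 123 scale 8
top dish 0.87 [408.4 175.4] 642 [ 0.598 -0.241  0.   ]
top dish 0.7 [410.8 177.3] 504 [ 0.593 -0.248  0.   ]
top spatula 0.68 [413.4 176.3] 581 [ 0.596 -0.254  0.   ]
top block 0.89 [436.2 301.1] 7541 [ 0.273 -0.306  0.   ]
top block 0.85 [256.3 169.9] 3275 [0.611 0.158 0.   ]
top block 0.74 [201.9 320.4] 7779 [0.221 0.289 0.   ]
top block 0.3 [303.8 250. ] 165 [0.402 0.031 0.   ]
top magnifier 0.73 [269.5 181.1] 266 [0.581 0.122 0.   ]
top jar 0.66 [291.6 116.6] 294 [0.757 0.067 0.   ]
top jar 0.54 [305.7 250.3] 223 [0.401 0.026 0.   ]
top closed_dishes 0.76 [343.2 103.1] 1062 [ 0.796 -0.071  0.   ]
top forceps 0.53 [305.5 251. ] 241 [0.4   0.026 0.   ]
top forceps 0.24 [252.2 171.4] 3311 [0.607 0.169 0.   ]
side dish 0.66 [306.4 156.2] 401 [ 0.607 -0.236  0.   ]
side spatula 0.7 [314.6 147.8] 462 [ 0.595 -0.278  0.   ]
side block 0.95 [259.7 259.9] 3898 [ 0.601  0.149 -0.   ]
side block 0.64 [426.9 159.9] 4993 [ 0.273 -0.324  0.   ]
side block 0.59 [414.9 340.2] 10087 [0.215 0.25  0.   ]
side magnifier 0.55 [287.2 217.4] 381 [0.583 0.002 0.   ]
side magnifier 0.22 [311.9 151.4] 376 [ 0.598 -0.261  0.   ]
side jar 0.67 [212.5 215.6] 389 [ 0.768  0.053 -0.   ]
side closed_dishes 0.82 [226.1 173.9] 927 [ 0.797 -0.1    0.   ]
side forceps 0.72 [360.7 235.5] 242 [0.39  0.005 0.   ]
0.9
```

View pics/c_block_top.png

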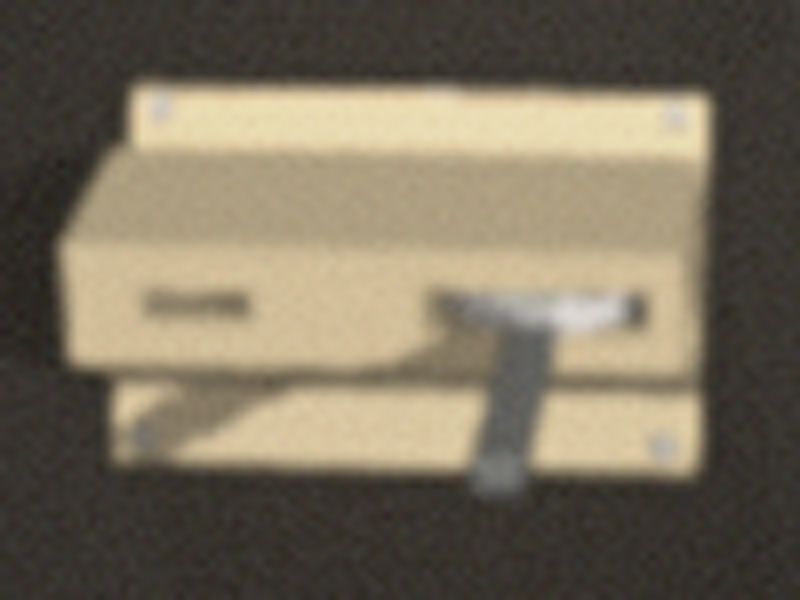

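View pics/c_block_side.png

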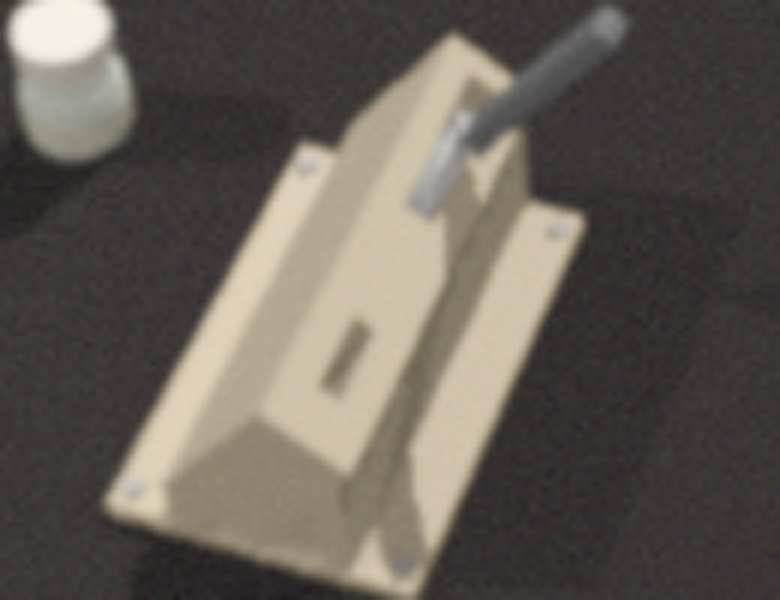

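View pics/c_dish_top.png

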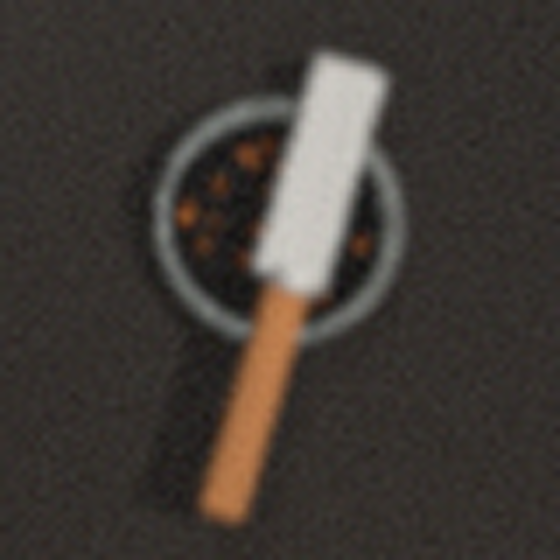

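View pics/c_dish_side.png

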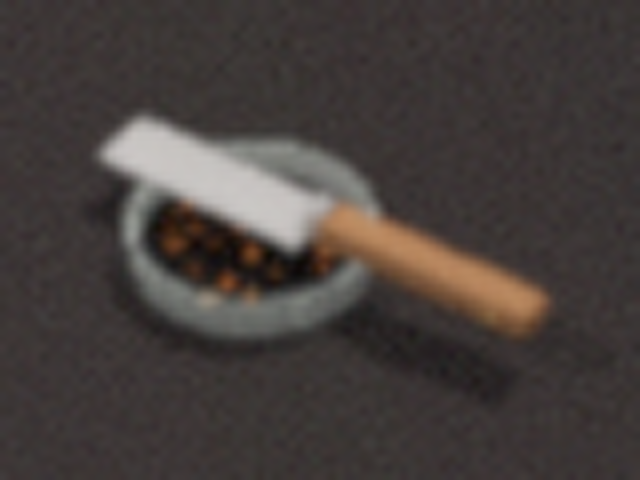

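```bash
cat > fit.py <<'E'
from h import *
from scipy.optimize import least_squares
s35,c35=np.sin(np.radians(35)),np.cos(np.radians(35))
T=lambda p:np.array(p,float)/8+[207,138]
S=lambda p:np.array(p,float)/6+[200,200]
def blk(v):
    x,y,w,dx,m,d=v
    h=62.5e-3;b=95e-3
    top=[(h,b,.008),(h,-b,.008),(-h,-b,.008),(-h,b,.008)]
    e=.04*c35
    # near edge x = dx ; far edge dx+e ; heights .0752, .0981
    top+=[(dx+e,b,.0981),(dx+e,-b,.0981),(dx,-b,.0752),(dx,b,.0752)]
    top+=[(dx+e/2,m+.105,.08665),(dx+e/2,m,.08665)]
    P=R.from_euler('z',w).apply(np.array(top))+[x,y,0]
    return P
obsT=T([(130,82),(711,94),(700,472),(112,462),(62,238),(690,250),(692,383),(70,370),(200,303),(537,307)])
obsS=S([(107,498),(305,145),(585,213),(414,590),(262,413),(455,35),(522,82),(352,475),(347,357),(453,145)])
wt=np.ones((10,1)); 
def res(v):
    P=blk(v); return np.r_[((proj('top',P)-obsT)*wt).ravel(),((proj('side',P)-obsS)*wt).ravel()]
r=least_squares(res,[.6,.16,0,-.03,-.05,0],loss='soft_l1')
if __name__=='__main__':
    print('x,y,yaw,dx,m',np.round(r.x,4)); print(np.round(r.fun.reshape(2,10,2),2))
    # independent: top only
    rt=least_squares(lambda v:res(v)[:20],r.x); print('top only',np.round(rt.x,4), np.abs(rt.fun).max())
    rs=least_squares(lambda v:res(v)[20:],r.x); print('side only',np.round(rs.x,4), np.abs(rs.fun).max())
    # spatula
    T2=lambda p:np.array(p,float)/7+[371,140]
    S2=lambda p:np.array(p,float)/8+[277,123]
    def sp(v):
        x,y,w,z=v
        P=np.array([(.085,.013,.003),(.085,-.013,.003),(0,.013,.003),(0,-.013,.003),(-.095,.008,.012),(-.095,-.008,.012)])
        return R.from_euler('z',w).apply(P)+[x,y,z]
    oT=T2([(315,52),(388,72),(258,268),(322,295),(200,508),(247,520)])
    oS=S2([(98,155),(145,117),(297,248),(335,205),(498,325),(548,295)])
    def rs2(v): 
        P=sp(v); return np.r_[(proj('top',P)-oT).ravel(),(proj('side',P)-oS).ravel()]
    q=least_squares(rs2,[.6,-.26,-.2,.015],loss='soft_l1'); print('spatula',np.round(q.x,4)); print(np.round(q.fun.reshape(2,6,2),2))
    q=least_squares(lambda v:rs2(np.r_[v,.015])[:12],q.x[:3]); print('top',np.round(q.x,4))
    q=least_squares(lambda v:rs2(np.r_[v,.015])[12:],q.x[:3]); print('side',np.round(q.x,4))
    # dish: rim outer at z=.015
    a=np.linspace(0,2*np.pi,9)[:-1]
    eT=T2([(155,222),(270,97),(407,215),(285,345)])
    g=onz('top',eT,.015); print('dish extremes',np.round(g,4)); print('dish c',np.round([(g[1,0]+g[3,0])/2,(g[0,1]+g[2,1])/2],4))
    # magnifier handle end from two rays
    o1,d1=ray('top',T((500,480))); o2,d2=ray('side',S((612,22)))
    d1=d1[0]/np.linalg.norm(d1);d2=d2[0]/np.linalg.norm(d2)
    t=np.linalg.lstsq(np.c_[d1,-d2],o2-o1,rcond=None)[0]
    p1,p2=o1+d1*t[0],o2+d2*t[1];print('mag end',np.round((p1+p2)/2,4),'gap',np.linalg.norm(p1-p2))
E
python3 fit.py
```

```text
x,y,yaw,dx,m [ 0.6015  0.1509 -0.0147 -0.0429 -0.0496  0.    ]
[[[ 0.47  0.92]
  [-0.39  0.42]
  [-0.36  0.19]
  [ 0.24  0.12]
  [ 0.3   1.02]
  [-0.66  0.72]
  [-0.72 -0.9 ]
  [ 0.52 -0.57]
  [-0.42  0.65]
  [ 0.03  0.84]]

 [[-0.29  0.45]
  [-0.89 -0.94]
  [-0.3  -0.3 ]
  [ 0.03 -0.02]
  [-0.64 -0.64]
  [-0.6  -0.67]
  [ 1.76  1.29]
  [-0.28 -0.63]
  [-0.02 -0.45]
  [-0.37 -0.16]]]
top only [ 0.6026  0.1507 -0.0163 -0.0433 -0.0499  0.    ] 1.128316449985988
side only [ 0.6005  0.1513 -0.0126 -0.0423 -0.0493  0.    ] 1.7479216412568235
spatula [ 0.5835 -0.2496 -0.3136  0.0109]
[[[ 0.94  0.58]
  [-0.04  0.77]
  [-0.08 -0.07]
  [ 0.34 -0.84]
  [-0.    0.38]
  [-0.73  0.6 ]]

 [[-0.23  0.15]
  [-0.79  0.25]
  [-1.19 -0.44]
  [-0.75  0.07]
  [ 2.93 -0.44]
  [-0.21  0.15]]]
top [ 0.5834 -0.2486 -0.3023]
side [ 0.5821 -0.2452 -0.3503]
dish extremes [[ 0.6043 -0.1993  0.015 ]
 [ 0.6522 -0.2434  0.015 ]
 [ 0.6075 -0.2935  0.015 ]
 [ 0.5582 -0.2466  0.015 ]]
dish c [ 0.6052 -0.2464]
mag end [0.5084 0.1022 0.1758] gap 0.0002886790349129557
```

Both views agree: block at (0.6015, 0.151), yaw −0.8°, the small one with the magnifier. The dish centre is about (0.605, −0.246), and the spatula origin about (0.583, −0.249), yaw about −0.305. I'll overlay the fits to check them and set up the motion planning helper.

```bash
cat >> h.py <<'E'
def st():
    s=robot.read_state(); return s,np.array(s['tool_pos']),R.from_rotvec(s['orientation'])
def tool_R(dirv,jaw):
    y=np.array(dirv,float);y/=np.linalg.norm(y); z=np.array(jaw,float); z-=y*(z@y); z/=np.linalg.norm(z)
    return R.from_matrix(np.c_[np.cross(y,z),y,z])
def plan(tp,tR,n,p=None,Rc=None):
    """rows moving straight while turning evenly; n rows"""
    if p is None: _,p,Rc=st()
    tot=(Rc.inv()*tR).as_rotvec(); step=tot/n; dp=(np.array(tp)-p)/n
    out=[]
    for i in range(n):
        Ri=Rc*R.from_rotvec(step*i); out.append(np.r_[Ri.inv().apply(dp),np.degrees(step)])
    return np.array(out)
def show(rows): print(np.array2string(np.c_[np.round(rows[:,:3],4),np.round(rows[:,3:],2)],suppress_small=True))
def report():
    s,p,Rc=st(); m=Rc.as_matrix()
    print('t',round(s['t'],2),'p',np.round(p,4),'y',np.round(m[:,1],3),'z',np.round(m[:,2],3),'F',np.round(s['force'],1),'M',np.round(s['wrist_torque'],2),'op',round(s['opening'],4),'q',np.round(s['q'],3))
    with open('log.txt','a') as f: f.write(repr((list(map(float,s['q'])),list(map(float,p)),list(map(float,s['orientation']))))+'\n')
E
cat >> fit.py <<'E'
def box(lo,hi):
    import itertools
    c=np.array(list(itertools.product(*zip(lo,hi)))); e=[(a,b) for a in range(8) for b in range(a) if (np.abs(c[a]-c[b])>1e-9).sum()==1]
    return c,e
def draw(im,n,c,e,Rr,p,col,off,k):
    q=(proj(n,Rr.apply(c)+p)-off)*k
    for a,b in e: cv2.line(im,tuple(np.int32(q[a])),tuple(np.int32(q[b])),col,1,cv2.LINE_AA)
E
python3 - <<'E'
from fit import *
report()
k=7
for n,off,wh in(('top',(371,135),(80,80)),('side',(277,118),(80,70))):
    im=cv2.imread(f'pics/{n}0.png')[off[1]:off[1]+wh[1],off[0]:off[0]+wh[0]]; im=cv2.resize(im,None,fx=k,fy=k)
    o2=np.array(off)-0.0
    Rr=R.from_euler('z',-.305); p=[.5832,-.2487,.015]
    for b in(box((0,-.013,0),(.085,.013,.003)),box((-.095,-.008,0),(0,.008,.012))): draw(im,n,*b,Rr,p,(0,255,0),o2,k)
    a=np.linspace(0,2*np.pi,60)
    for z in(0,.015):
        q=np.int32((proj(n,np.c_[.605+.045*np.cos(a),-.2465+.045*np.sin(a),0*a+z])-o2)*k); cv2.polylines(im,[q],True,(255,255,0),1,cv2.LINE_AA)
    cv2.imwrite(f'pics/ov_{n}.png',im)
E
```

```text
t 0.9 p [ 0.2468 -0.5469  0.2062] y [ 0.  0. -1.] z [ 0.411 -0.912 -0.   ] F [0.1 0.9 0.2] M [-0.02  0.   -0.03] op 0.0931 q [-1.232  0.13   1.488  0.     1.523 -0.085]
```

View pics/ov_top.png

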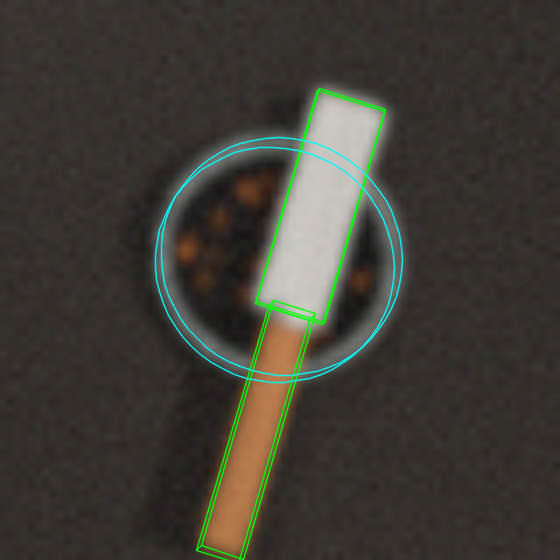

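View pics/ov_side.png

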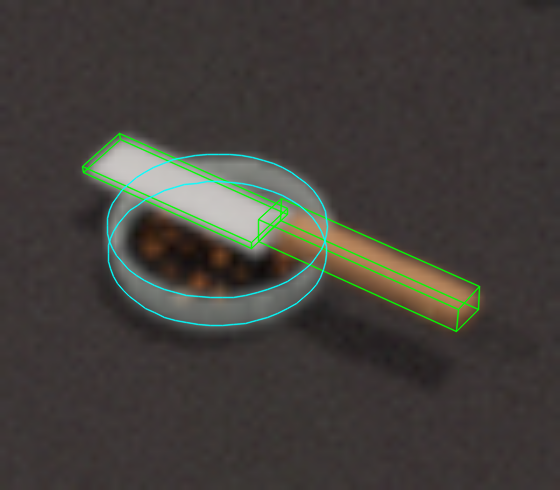

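```bash
cat > pick.py <<'E'
from h import *
psi=-.305; th=np.radians(55)
sx=np.array([np.cos(psi),np.sin(psi),0]); sy=np.array([-np.sin(psi),np.cos(psi),0])
d=np.cos(th)*sx-np.sin(th)*np.array([0,0,1]); RP=tool_R(d,-sy)
pick=np.array([.5832,-.2487,0])-.062*sx+[0,0,.025]
E
python3 - <<'E'
from pick import *
print(pick)
_,p,Rc=st()
pre=pick-.10*d; W2=np.array([.44,-.21,.19]); W1=np.array([.33,-.38,.29])
tot=(Rc.inv()*RP).as_rotvec(); print(np.degrees(tot))
Rm=Rc*R.from_rotvec(tot*.5)
show(plan(W1,Rm,5)); show(plan(W2,RP,5,W1,Rm))
E
```

```text
[ 0.52406149 -0.23008182  0.025     ]
[12.74745794 40.42520082 33.41697303]
[[-0.0289 -0.0168 -0.0236  1.27    4.04    3.34  ]
 [-0.0281 -0.0156 -0.0252  1.27    4.04    3.34  ]
 [-0.0272 -0.0146 -0.0269  1.27    4.04    3.34  ]
 [-0.026  -0.0137 -0.0284  1.27    4.04    3.34  ]
 [-0.0248 -0.0128 -0.0299  1.27    4.04    3.34  ]]
[[-0.0174  0.0245 -0.0337  1.27    4.04    3.34  ]
 [-0.0135  0.0246 -0.0354  1.27    4.04    3.34  ]
 [-0.0096  0.0245 -0.0367  1.27    4.04    3.34  ]
 [-0.0055  0.0241 -0.0378  1.27    4.04    3.34  ]
 [-0.0014  0.0235 -0.0386  1.27    4.04    3.34  ]]
```

Request:
carry_out(motion=[-0.029,-0.017,-0.024,1.3,4,3.3,1,-0.028,-0.016,-0.025,1.3,4,3.3,1,-0.027,-0.015,-0.027,1.3,4,3.3,1,-0.026,-0.014,-0.028,1.3,4,3.3,1,-0.025,-0.013,-0.03,1.3,4,3.3,1])

```text
t: 1.4
tool_pos: [0.3314, -0.3764, 0.2881]
orientation: [0.261, 1.989, -2.072]
force: [1.1, -0.6, -0.2]
opening: 0.0932
```

```bash
python3 - <<'E'
from pick import *
report()
W2=np.array([.44,-.21,.19])
show(plan(W2,RP,6))
E
```

```text
t 1.4 p [ 0.3314 -0.3764  0.2881] y [ 0.306 -0.031 -0.952] z [ 0.048 -0.998  0.048] F [ 1.1 -0.6 -0.2] M [ 0.05  0.16 -0.04] op 0.0932 q [-1.165 -0.384  1.846  0.272  1.526  0.359]
[[-0.0139  0.0202 -0.0276  1.09    3.23    2.77  ]
 [-0.0114  0.0203 -0.0287  1.09    3.23    2.77  ]
 [-0.0087  0.0202 -0.0296  1.09    3.23    2.77  ]
 [-0.0061  0.02   -0.0304  1.09    3.23    2.77  ]
 [-0.0034  0.0197 -0.0311  1.09    3.23    2.77  ]
 [-0.0007  0.0192 -0.0316  1.09    3.23    2.77  ]]
```

Request:
carry_out(motion=[-0.017,0.024,-0.033,1.3,3.9,3.3,1,-0.013,0.024,-0.035,1.3,3.9,3.3,1,-0.01,0.024,-0.036,1.3,3.9,3.3,1,-0.006,0.024,-0.037,1.3,3.9,3.3,1,-0.002,0.023,-0.038,1.3,3.9,3.3,1])

```text
t: 1.9
tool_pos: [0.4522, -0.213, 0.1984]
orientation: [0.958, 1.848, -2.058]
force: [3.9, 5.0, 14.8]
opening: 0.0928
```

```bash
python3 - <<'E'
from pick import *
report()
pre=pick-.06*d
show(plan(pre,RP,5)); show(plan(pick,RP,4,pre,RP))
E
```

```text
t 1.9 p [ 0.4522 -0.213   0.1984] y [ 0.558 -0.189 -0.808] z [-0.32  -0.947 -0.   ] F [ 3.9  5.  14.8] M [ 0.26 -0.09  0.21] op 0.0928 q [-0.725 -0.894  2.418  0.269  1.041  1.104]
[[ 0.0083  0.0247 -0.0012 -0.14   -0.2    -0.22  ]
 [ 0.0082  0.0247 -0.0012 -0.14   -0.2    -0.22  ]
 [ 0.0081  0.0248 -0.0012 -0.14   -0.2    -0.22  ]
 [ 0.008   0.0248 -0.0011 -0.14   -0.2    -0.22  ]
 [ 0.0079  0.0248 -0.0011 -0.14   -0.2    -0.22  ]]
[[-0.     0.015 -0.     0.     0.     0.   ]
 [-0.     0.015 -0.     0.     0.     0.   ]
 [-0.     0.015 -0.     0.     0.     0.   ]
 [-0.     0.015 -0.     0.     0.     0.   ]]
```

```bash
cat > kin.py <<'E'
from h import *
from scipy.optimize import least_squares
def fk(q,v):
    a1,d1,L2,L3,e,Lt=v
    Rb=R.from_euler('z',q[0]); 
    Ra=Rb*R.from_euler('y',q[1]); p=Rb.apply([a1,0,0])+[0,0,d1]+Ra.apply([0,0,L2])
    Rf=Ra*R.from_euler('y',q[2]); p=p+Rf.apply([e,0,L3])
    Rw=Rf*R.from_euler('z',q[3])*R.from_euler('y',q[4])*R.from_euler('z',q[5])
    return p+Rw.apply([0,0,Lt]),Rw
def load():
    return [tuple(map(np.array,eval(l))) for l in open('log.txt')]
def fitk():
    L=load()
    f=lambda v:np.concatenate([fk(q,v)[0]-p for q,p,_ in L]+[.001*(v-[.1,.4,.4,.4,0,.2])])
    r=least_squares(f,[.1,.4,.4,.4,0,.2]); return r.x,r
V,rr=fitk()
# orientation offset tool vs Rw
OFF=[(fk(q,V)[1].inv()*R.from_rotvec(o)) for q,p,o in load()]
def ik(p,Rt,q0):
    o=OFF[0]
    lo=np.array([-2.96,-.89,.02,-1.34,0,-2.66]);hi=np.array([2.96,2.26,2.5,4.48,2.73,2.66])
    f=lambda q:np.r_[(fk(q,V)[0]-p)*10,(Rt.inv()*fk(q,V)[1]*o).as_rotvec()]
    r=least_squares(f,np.clip(q0,lo+.001,hi-.001),bounds=(lo,hi)); return r.x,np.abs(r.fun).max()
E
python3 - <<'E'
from kin import *
from pick import *
print(np.round(V,4),np.abs(rr.fun).max()); print([np.round(np.degrees(o.as_rotvec()),1) for o in OFF])
q0=load()[-1][0]
for b in(0.14,.1,.06,0): print(b,*[np.round(x,3) for x in ik(pick-b*d,RP,q0)])
E
```

```text
[-0.005   0.628   0.5059  0.5505  0.3052  0.5887] 0.04886488511608364
[array([ 69.3, -69.3, -69.3]), array([ 69.3, -69.3, -69.3]), array([ 69.3, -69.3, -69.3])]
0.14 [-0.695 -0.681  2.432  0.298  0.838  1.043] 0.0
0.1 [-0.648 -0.35   2.37   0.366  0.569  0.974] 0.0
0.06 [-0.61  -0.085  2.304  0.491  0.375  0.857] 0.0
0 [-0.567  0.217  2.201  0.865  0.197  0.499] 0.0
```

```bash
python3 - <<'E'
s=open('kin.py').read()
s=s.replace("a1,d1,L2,L3,e,Lt=v","a1,d1,L2,L3,e,Lt,b=v").replace("Rb.apply([a1,0,0])","Rb.apply([a1,b,0])").replace("[.1,.4,.4,.4,0,.2]","[.1,.4,.4,.4,0,.2,.05]").replace(".001*(v","1e-4*(v")
open('kin.py','w').write(s)
E
python3 - <<'E'
from kin import *
from pick import *
print(np.round(V,4),np.abs(rr.fun).max()); print(np.round(rr.fun[:9].reshape(3,3),4))
q0=load()[-1][0]
for b in(0.14,.1,.06,0): print(b,*[np.round(x,3) for x in ik(pick-b*d,RP,q0)])
E
```

```text
[0.     0.3181 0.3691 0.5534 0.0616 0.3899 0.0512] 1.898569769386647e-05
[[ 0.  0.  0.]
 [-0. -0. -0.]
 [-0. -0. -0.]]
0.14 [-0.724 -0.861  2.5    0.289  0.955  1.05 ] 0.002
0.1 [-0.692 -0.705  2.481  0.302  0.814  1.037] 0.0
0.06 [-0.664 -0.536  2.446  0.327  0.679  1.014] 0.0
0 [-0.629 -0.282  2.372  0.393  0.498  0.953] 0.0
```

```bash
cat > geo.py <<'E'
from kin import *
from fit import r as BF
bx,by,bw,dx,m,_=BF.x
s35,c35=np.sin(np.radians(35)),np.cos(np.radians(35))
Rb=R.from_euler('z',bw)
A=Rb.apply([-s35,0,c35]); X=Rb.apply([c35,0,s35]); Y=Rb.apply([0,1,0])   # slot axes
def B(p): return Rb.apply(p)+[bx,by,0]
mouthM=B([dx+.02*c35,m,.08665]); mouthS=B([dx+.02*c35,m+.105,.08665])
def held_R(bladedir,side,theta):
    # blade direction, spatula y, tool at angle theta from blade toward -spatula z
    b=np.array(bladedir);b=b/np.linalg.norm(b); n=np.cross(b,side) # = spatula z
    return tool_R(np.cos(theta)*b-np.sin(theta)*n,-np.array(side))
E
python3 - <<'E'
from geo import *
import pick as P
q0=load()[-1][0]
print('mouth S,M',np.round(mouthS,4),np.round(mouthM,4))
for thd in(55,62,70):
    th=np.radians(thd)
    Rp=held_R(P.sx,P.sy,th)
    for b in(.06,0): print(thd,'pick',b,*[np.round(x,3) for x in ik(P.pick-b*Rp.apply([0,1,0]),Rp,q0)])
    Ri=held_R(-A,Y,th)
    for h in(.0+.007+.062,.09+.069): print(thd,'ins',h,*[np.round(x,3) for x in ik(mouthS+A*h,Ri,q0)])
    print(thd,'mag',*[np.round(x,3) for x in ik(mouthM+A*.07,Ri,q0)])
    print(thd,'fin',*[np.round(x,3) for x in ik(np.array([.605,-.2465,.09])-P.sx*.1,Rp,q0)])
    s0=np.array([1,0,0]);print(thd,'fin0',*[np.round(x,3) for x in ik(np.array([.605,-.2465,.09])-s0*.1,held_R(s0,[0,1,0],th),q0)])
E
```

```text
mouth S,M [0.5758 0.2067 0.0866] [0.5742 0.1017 0.0866]
55 pick 0.06 [-0.664 -0.536  2.446  0.327  0.679  1.014] 0.0
55 pick 0 [-0.629 -0.282  2.372  0.393  0.498  0.953] 0.0
55 ins 0.069 [0.224 0.448 1.269 0.083 1.764 1.812] 0.0
55 ins 0.159 [0.243 0.274 1.349 0.091 1.856 1.839] 0.0
55 mag [0.073 0.38  1.354 0.031 1.756 1.659] 0.0
55 fin [-0.622 -0.504  2.394  0.286  0.685  1.085] 0.0
55 fin0 [-0.857 -0.342  2.28   0.603  0.87   0.395] 0.0
62 pick 0.06 [-0.618 -0.404  2.3    0.206  0.788  1.146] 0.0
62 pick 0 [-0.596 -0.204  2.255  0.23   0.632  1.126] 0.0
62 ins 0.069 [0.21  0.575 1.135 0.107 1.892 1.806] 0.0
62 ins 0.159 [0.227 0.395 1.235 0.118 1.968 1.833] 0.0
62 mag [0.068 0.509 1.223 0.039 1.88  1.656] 0.0
62 fin [-0.587 -0.392  2.268  0.183  0.802  1.192] 0.0
62 fin0 [-0.78  -0.276  2.18   0.427  0.922  0.585] 0.0
70 pick 0.06 [-0.576 -0.25   2.132  0.115  0.926  1.246] 0.0
70 pick 0 [-0.563 -0.097  2.113  0.123  0.791  1.241] 0.0
70 ins 0.069 [0.197 0.723 0.977 0.135 2.038 1.807] 0.0
70 ins 0.159 [0.212 0.533 1.107 0.149 2.095 1.833] 0.0
70 mag [0.063 0.657 1.07  0.049 2.023 1.656] 0.0
70 fin [-0.554 -0.258  2.121  0.104  0.942  1.275] 0.0
70 fin0 [-0.701 -0.181  2.056  0.263  1.011  0.758] 0.0
```

```bash
sed -i 's/th=np.radians(55)/th=np.radians(62)/' pick.py; python3 - <<'E'
from pick import *
pre=pick-.06*d
print(pre)
show(plan(pre,RP,5)); show(plan(pick,RP,5,pre,RP))
E
```

```text
[ 0.49719325 -0.22162308  0.07797686]
[[ 0.0069  0.0248 -0.0013 -0.13   -0.21   -1.62  ]
 [ 0.0062  0.025  -0.0012 -0.13   -0.21   -1.62  ]
 [ 0.0054  0.0252 -0.0012 -0.13   -0.21   -1.62  ]
 [ 0.0047  0.0253 -0.0011 -0.13   -0.21   -1.62  ]
 [ 0.004   0.0254 -0.0011 -0.13   -0.21   -1.62  ]]
[[0.    0.012 0.    0.    0.    0.   ]
 [0.    0.012 0.    0.    0.    0.   ]
 [0.    0.012 0.    0.    0.    0.   ]
 [0.    0.012 0.    0.    0.    0.   ]
 [0.    0.012 0.    0.    0.    0.   ]]
```

Request:
carry_out(motion=[0.007,0.025,-0.001,-0.1,-0.2,-1.6,1,0.006,0.025,-0.001,-0.1,-0.2,-1.6,1,0.006,0.025,-0.001,-0.1,-0.2,-1.6,1,0.005,0.025,-0.001,-0.1,-0.2,-1.6,1,0.004,0.025,-0.001,-0.1,-0.2,-1.6,1])

```text
t: 2.4
tool_pos: [0.4986, -0.2117, 0.0698]
orientation: [0.814, 1.971, -2.12]
force: [-0.3, 0.5, 0.6]
opening: 0.093
```

```bash
python3 - <<'E'
from pick import *
report()
show(plan(pick,RP,5))
im=imaging.read_camera('side'); imt=imaging.read_camera('top')
crop('side',im,(325,140),130,100,6,'pics/pre_side.png')
crop('top',imt,(411,190),110,90,7,'pics/pre_top.png')
E
```

```text
t 2.4 p [ 0.4986 -0.2117  0.0698] y [ 0.448 -0.136 -0.884] z [-0.292 -0.956 -0.001] F [-0.3  0.5  0.6] M [0.12 0.23 0.  ] op 0.093 q [-0.598 -0.399  2.313  0.203  0.771  1.156]
[[-0.0011  0.0107  0.002   0.06    0.08    0.02  ]
 [-0.0011  0.0107  0.002   0.06    0.08    0.02  ]
 [-0.0011  0.0107  0.002   0.06    0.08    0.02  ]
 [-0.0011  0.0107  0.002   0.06    0.08    0.02  ]
 [-0.0011  0.0107  0.002   0.06    0.08    0.02  ]]
pics/pre_side.png origin 260 90 scale 6
pics/pre_top.png origin 356 145 scale 7
```

View pics/pre_side.png

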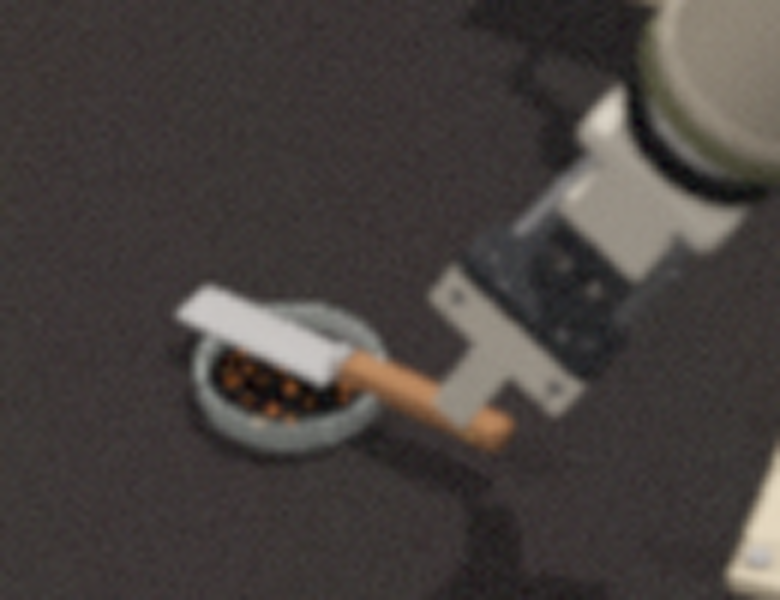

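View pics/pre_top.png

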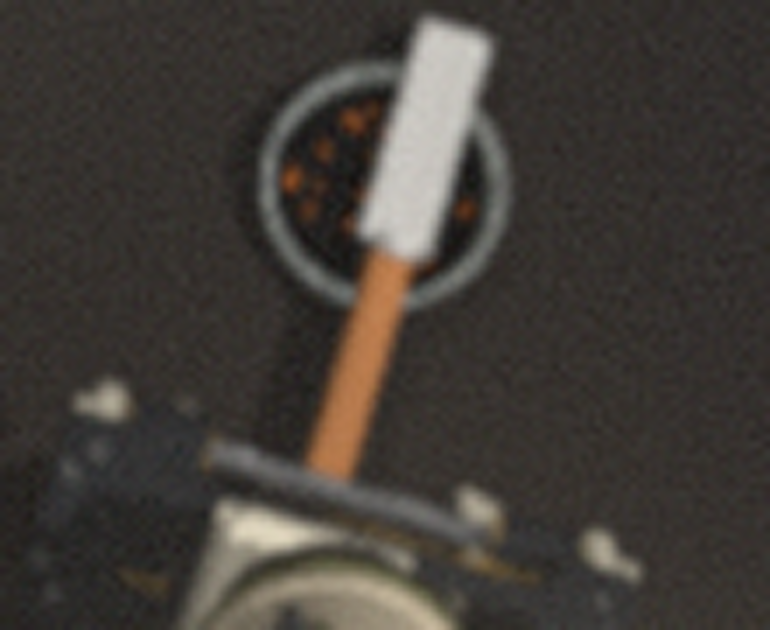

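Request:
carry_out(motion=[-0.002,0.006,0.004,0.1,0.1,0,1,-0.001,0.01,0.003,0.1,0.1,0,1,-0.001,0.013,0.002,0,0.1,0,1,-0.001,0.013,0.001,0,0,0,1,0,0.009,0,0,0,0,1])

```text
t: 3.0
tool_pos: [0.5228, -0.2302, 0.0295]
orientation: [0.823, 1.969, -2.122]
force: [0.4, 0.1, -0.3]
opening: 0.0932
```

```bash
python3 - <<'E'
from pick import *
report()
show(plan(pick,RP,5))
im=imaging.read_camera('side'); 
crop('side',im,(325,140),130,100,6,'pics/pk_side.png')
E
```

```text
t 3.0 p [ 0.5228 -0.2302  0.0295] y [ 0.449 -0.139 -0.883] z [-0.298 -0.955 -0.001] F [ 0.4  0.1 -0.3] M [ 0.12  0.29 -0.01] op 0.0932 q [-0.6   -0.217  2.257  0.234  0.645  1.119]
[[ 0.0002  0.0009 -0.0001  0.03    0.02   -0.01  ]
 [ 0.0002  0.0009 -0.0001  0.03    0.02   -0.01  ]
 [ 0.0002  0.0009 -0.0001  0.03    0.02   -0.01  ]
 [ 0.0002  0.0009 -0.0001  0.03    0.02   -0.01  ]
 [ 0.0002  0.0009 -0.0001  0.03    0.02   -0.01  ]]
pics/pk_side.png origin 260 90 scale 6
```

View pics/pk_side.png

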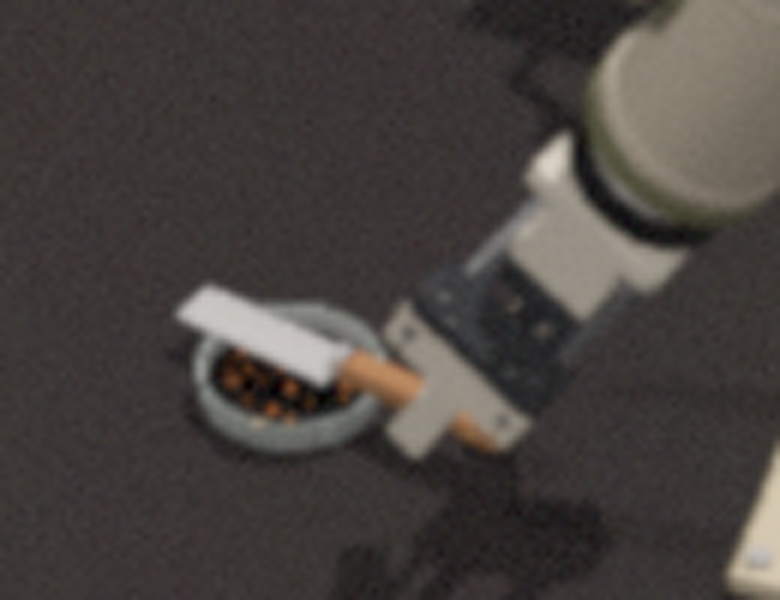

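Request:
carry_out(motion=[0,0.003,0,0,0,0,-1,0,0,0,0,0,0,-1,0,0,0,0,0,0,-1,0,0,0,0,0,0,-1,0,0,0,0,0,0,-1], squeeze=40)

```text
t: 3.55
tool_pos: [0.5246, -0.2309, 0.0288]
orientation: [0.825, 1.967, -2.121]
force: [0.0, -0.3, -0.2]
opening: 0.0579
```

```bash
python3 - <<'E'
from pick import *
report()
im=imaging.read_camera('side'); imt=imaging.read_camera('top')
crop('side',im,(325,140),130,100,6,'pics/gr_side.png')
crop('top',imt,(411,175),90,80,7,'pics/gr_top.png')
E
```

```text
t 3.55 p [ 0.5246 -0.2309  0.0288] y [ 0.451 -0.14  -0.881] z [-0.298 -0.955 -0.001] F [ 0.  -0.3 -0.2] M [ 0.12  0.25 -0.02] op 0.0579 q [-0.6   -0.212  2.254  0.235  0.639  1.118]
pics/gr_side.png origin 260 90 scale 6
pics/gr_top.png origin 366 135 scale 7
```

View pics/gr_side.png

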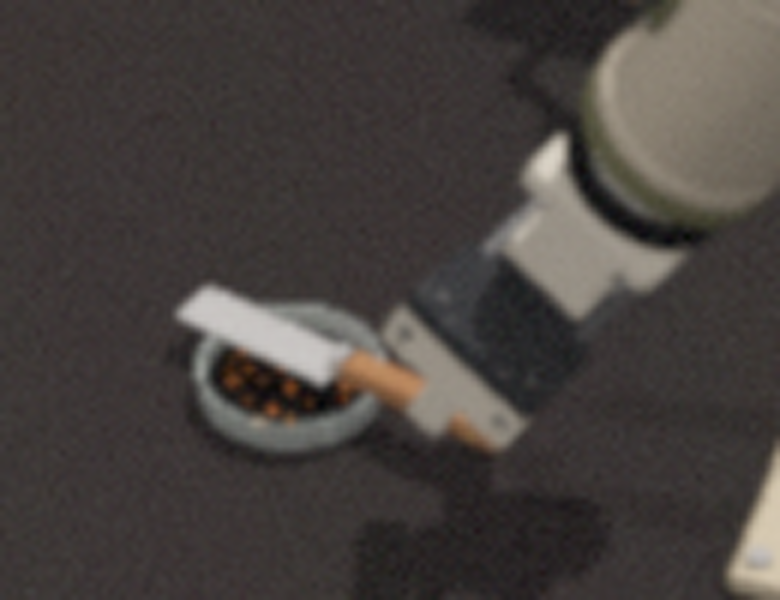

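View pics/gr_top.png

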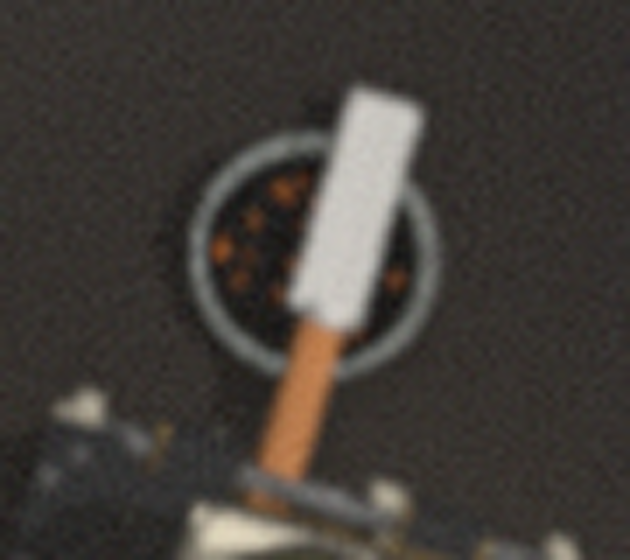

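Still closing (57.9 mm, about 70 mm/s). The z reading is 0.0288, so I'll go 3 mm deeper while it shuts.

Request:
carry_out(motion=[0,0.003,0,0,0,0,-1,0,0.002,0,0,0,0,-1,0,0,0,0,0,0,-1,0,0,0,0,0,0,-1,0,0,0,0,0,0,-1])

```text
t: 4.15
tool_pos: [0.5269, -0.2315, 0.0236]
orientation: [0.825, 1.967, -2.121]
force: [-0.4, -0.2, -0.5]
opening: 0.0097
```

Request:
carry_out(motion=[0,0,0,0,0,0,-1,0,0,0,0,0,0,-1,0,0,0,0,0,0,-1,0,0,0,0,0,0,-1,0,0,0,0,0,0,-1])

```text
t: 4.65
tool_pos: [0.5269, -0.2315, 0.0237]
orientation: [0.825, 1.967, -2.121]
force: [-0.1, -0.5, 0.1]
opening: 0.0004
```

```bash
python3 - <<'E'
from pick import *
report()
im=imaging.read_camera('side'); imt=imaging.read_camera('top')
crop('side',im,(325,140),130,100,6,'pics/gr2_side.png')
crop('top',imt,(411,175),90,80,7,'pics/gr2_top.png')
E
```

```text
t 4.65 p [ 0.5269 -0.2315  0.0237] y [ 0.451 -0.14  -0.882] z [-0.298 -0.955 -0.001] F [-0.1 -0.5  0.1] M [ 0.12  0.25 -0.  ] op 0.0004 q [-0.598 -0.192  2.249  0.238  0.625  1.115]
pics/gr2_side.png origin 260 90 scale 6
pics/gr2_top.png origin 366 135 scale 7
```

View pics/gr2_side.png

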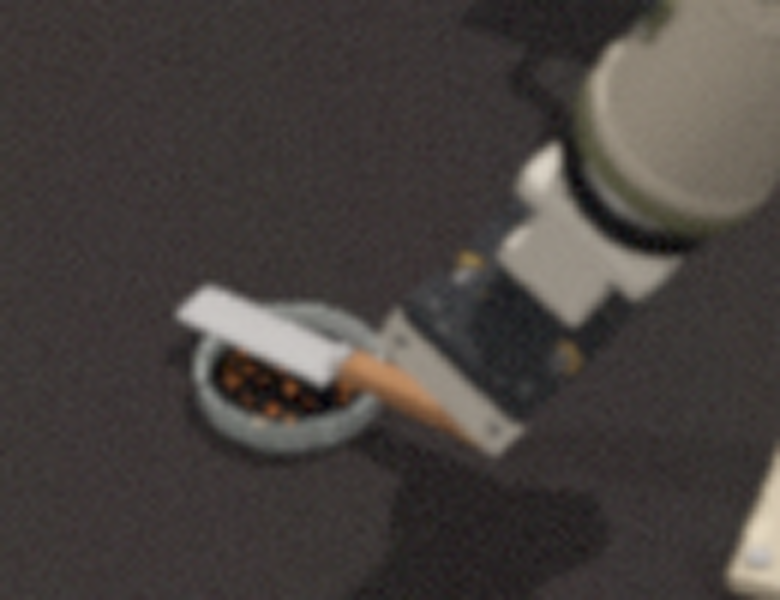

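View pics/gr2_top.png

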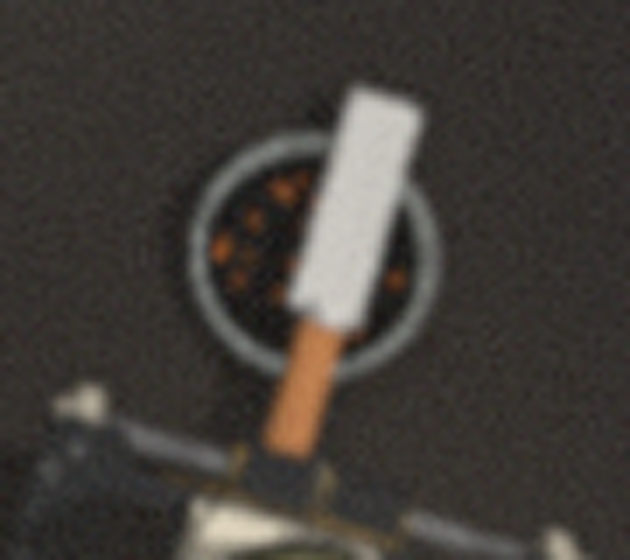

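```bash
python3 - <<'E'
from pick import *
s,p,Rc=st(); m=Rc.as_matrix()
pts={'tcp':p,'tip':p+.019*m[:,1],'back':p-.065*m[:,1]}
for n,off,k in(('side',(260,90),6),('top',(366,135),7)):
    im=cv2.imread(f'pics/gr2_{n}.png')
    for a,q in pts.items():
        u=(proj(n,q)[0]-off)*k; print(n,a,u); cv2.circle(im,tuple(np.int32(u)),5,(0,0,255) if a=='tcp' else (0,255,0),-1)
    u=[tuple(np.int32((proj(n,pts['back']+w*m[:,2])[0]-off)*k)) for w in(-.094,.094)]; cv2.line(im,*u,(255,0,0),2)
    Rr=R.from_euler('z',-.305); P0=np.array([.5832,-.2487,.015])
    from fit import box,draw
    draw(im,n,*box((-.095,-.008,0),(0,.008,.012)),Rr,P0,(0,255,255),np.array(off),k)
    cv2.imwrite(f'pics/dbg_{n}.png',im)
E
```

```text
side tcp [438.40881117 398.50480632]
side tip [421.28556783 418.12324141]
side back [499.91208267 328.05540071]
top tcp [285.09885076 460.27978788]
top tip [284.51002319 444.30953055]
top back [287.21332986 518.39955079]
```

View pics/dbg_side.png

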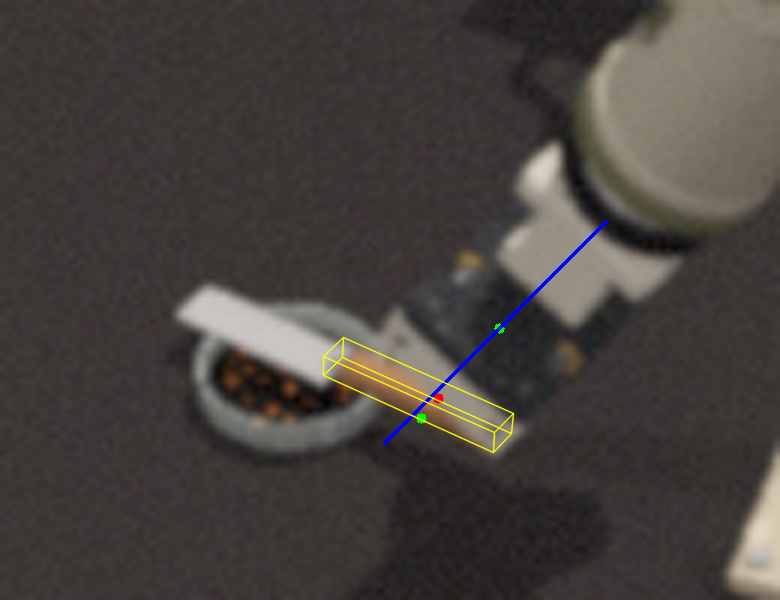

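View pics/dbg_top.png

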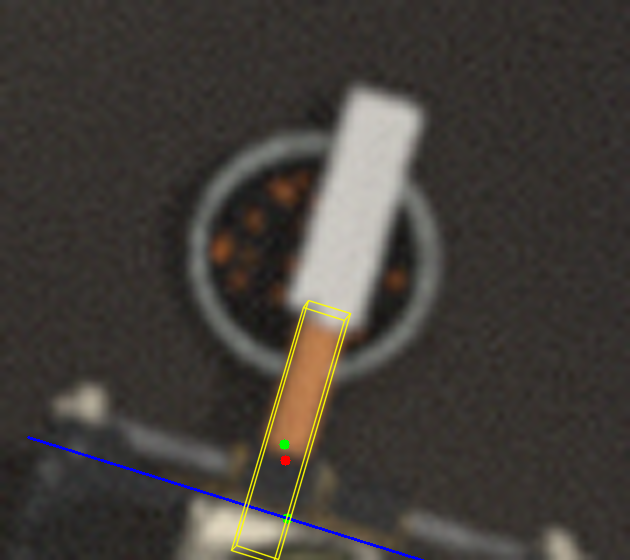

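```bash
python3 - <<'E'
from h import *
im=imaging.read_camera('side'); imt=imaging.read_camera('top')
def enh(i): 
    return cv2.convertScaleAbs(i,alpha=1.8,beta=10)
crop('side',enh(im),(335,155),60,45,13,'pics/e_side.png')
crop('top',enh(imt),(411,202),80,56,10,'pics/e_top.png')
report()
E
```

```text
pics/e_side.png origin 305 133 scale 13
pics/e_top.png origin 371 174 scale 10
t 4.85 p [ 0.5269 -0.2315  0.0237] y [ 0.451 -0.14  -0.882] z [-0.298 -0.955 -0.001] F [-0.5  0.8  0.7] M [0.13 0.23 0.02] op 0.0004 q [-0.598 -0.192  2.249  0.238  0.625  1.115]
```

View pics/e_side.png

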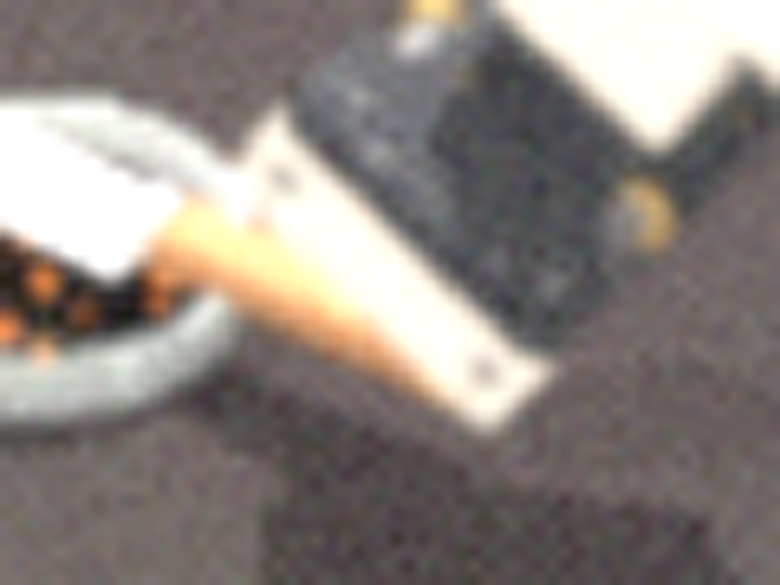

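View pics/e_top.png

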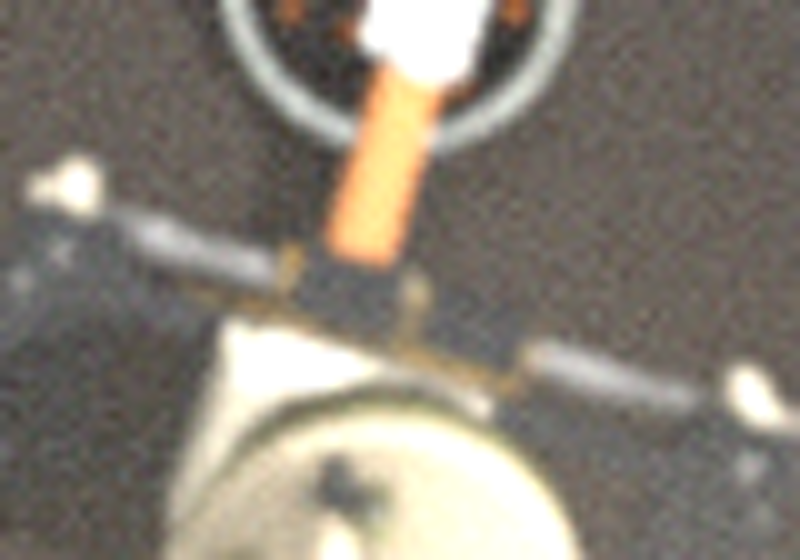

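```bash
python3 - <<'E'
from pick import *
L=[tuple(map(np.array,eval(l))) for l in open('log.txt')]
names={'pre':(3,.093),'pk':(4,.0932),'gr':(5,.0579)}
for nm,(i,op) in names.items():
    q,p,o=L[i]; m=R.from_rotvec(o).as_matrix()
    for n,off,k in(('side',(260,90),6),('top',(356,145),7) if nm=='pre' else ('top',(366,135),7)):
        for sgn in(-1,1):
            for nn,b in(('tip',.019),('tcp',0),('b40',-.04),('b65',-.065)):
                print(nm,n,sgn,nn,np.round((proj(n,p+b*m[:,1]+sgn*(op/2)*m[:,2])[0]-off)*k))
E
```

```text
pre side -1 tip [417. 439.]
pre side -1 tcp [435. 419.]
pre side -1 b40 [474. 373.]
pre side -1 b65 [500. 344.]
pre side 1 tip [525. 328.]
pre side 1 tcp [544. 307.]
pre side 1 b40 [584. 261.]
pre side 1 b65 [610. 231.]
pre top -1 tip [196. 394.]
pre top -1 tcp [195. 411.]
pre top -1 b40 [191. 448.]
pre top -1 b65 [189. 472.]
pre top 1 tip [446. 471.]
pre top 1 tcp [448. 489.]
pre top 1 b40 [453. 528.]
pre top 1 b65 [456. 554.]
pk side -1 tip [374. 468.]
pk side -1 tcp [391. 448.]
pk side -1 b40 [428. 406.]
pk side -1 b65 [452. 378.]
pk side 1 tip [482. 359.]
pk side 1 tcp [500. 339.]
pk side 1 b40 [538. 296.]
pk side 1 b65 [562. 267.]
pk top -1 tip [163. 415.]
pk top -1 tcp [162. 431.]
pk top -1 b40 [159. 465.]
pk top -1 b65 [158. 487.]
pk top 1 tip [405. 491.]
pk top 1 tcp [407. 507.]
pk top 1 b40 [412. 544.]
pk top 1 b65 [415. 568.]
gr side -1 tip [392. 446.]
gr side -1 tcp [409. 426.]
gr side -1 b40 [446. 384.]
gr side -1 b65 [471. 356.]
gr side 1 tip [459. 379.]
gr side 1 tcp [476. 359.]
gr side 1 b40 [514. 315.]
gr side 1 b65 [539. 287.]
gr top -1 tip [210. 425.]
gr top -1 tcp [210. 441.]
gr top -1 b40 [209. 475.]
gr top -1 b65 [208. 498.]
gr top 1 tip [360. 472.]
gr top 1 tcp [362. 488.]
gr top 1 b40 [365. 524.]
gr top 1 b65 [368. 548.]
```

```bash
python3 - <<'E'
from pick import *
print(robot.tips_ahead,[a for a in dir(robot) if a[0]!='_'],[a for a in dir(imaging) if a[0]!='_'],[a for a in dir(models) if a[0]!='_'])
s,p,Rc=st(); m=Rc.as_matrix()
# body box projections for shift b along tool
from fit import box,draw
for n,off,k in(('side',(260,90),6),('top',(366,135),7)):
    im=cv2.imread(f'pics/gr2_{n}.png')
    for sh,col in((0,(0,255,255)),(-.045,(0,255,0))):
        c,e=box((-.0375,-.165,-.094),(.0375,-.065,.094)); draw(im,n,c+[0,sh,0],e,Rc,p,col,np.array(off),k)
        c,e=box((-.0075,-.065,-.0175),(.0075,.019,.0175)); draw(im,n,c+[0,sh,0],e,Rc,p,col,np.array(off),k)
    cv2.imwrite(f'pics/dbg2_{n}.png',im)
E
```

```text
0.019 ['IKError', 'close_job', 'read_state', 'tips_ahead'] ['camera_model', 'read_camera'] ['outline_of']
```

View pics/dbg2_side.png

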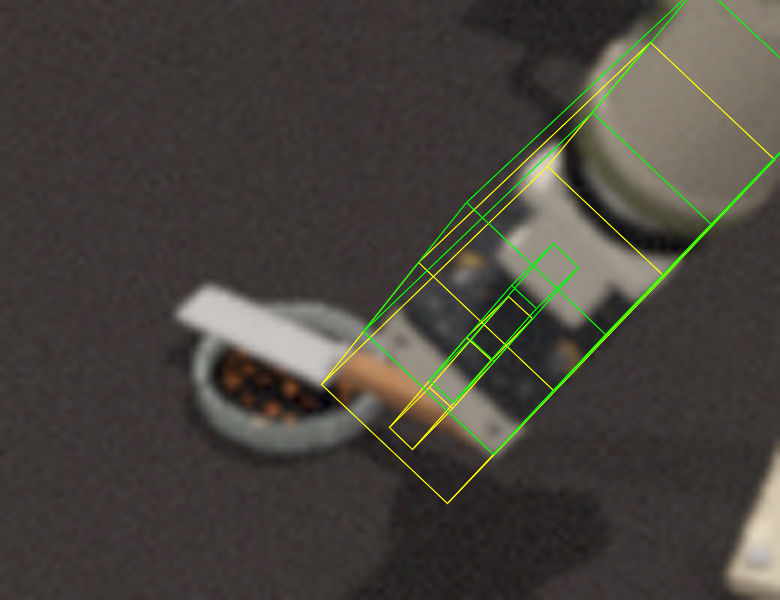

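View pics/dbg2_top.png

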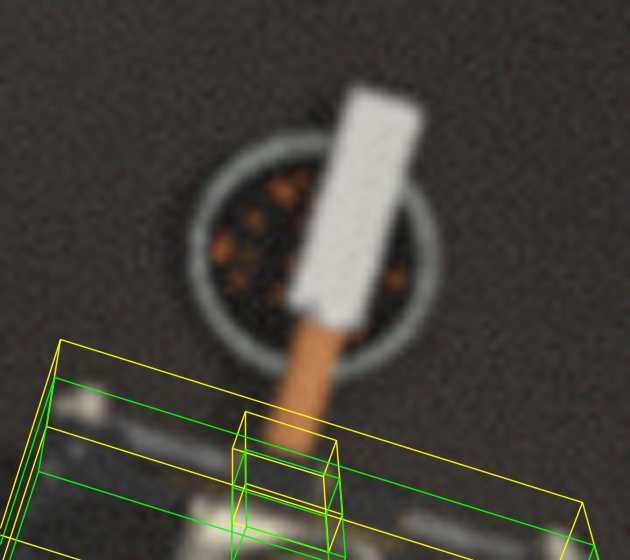

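```bash
python3 - <<'E'
from h import *
from fit import box,draw
L=[tuple(map(np.array,eval(l))) for l in open('log.txt')]
q,p,o=L[4]; Rc=R.from_rotvec(o); op=.0932
n,off,k='side',(260,90),6
im=cv2.imread('pics/pk_side.png')[200:500,280:640]; im=cv2.resize(im,None,fx=2.2,fy=2.2); off=np.array(off)+np.array([280,200])/6; k=6*2.2
for sh,col in((-.02,(0,255,255)),(-.035,(0,255,0)),(-.05,(255,255,0))):
    c,e=box((-.0075,-.04,-op/2-.0175),(.0075,.019,-op/2)); draw(im,n,c+[0,sh,0],e,Rc,p,col,off,k)
cv2.imwrite('pics/dbg3.png',im)
E
```

```text
(no output)
```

View pics/dbg3.png

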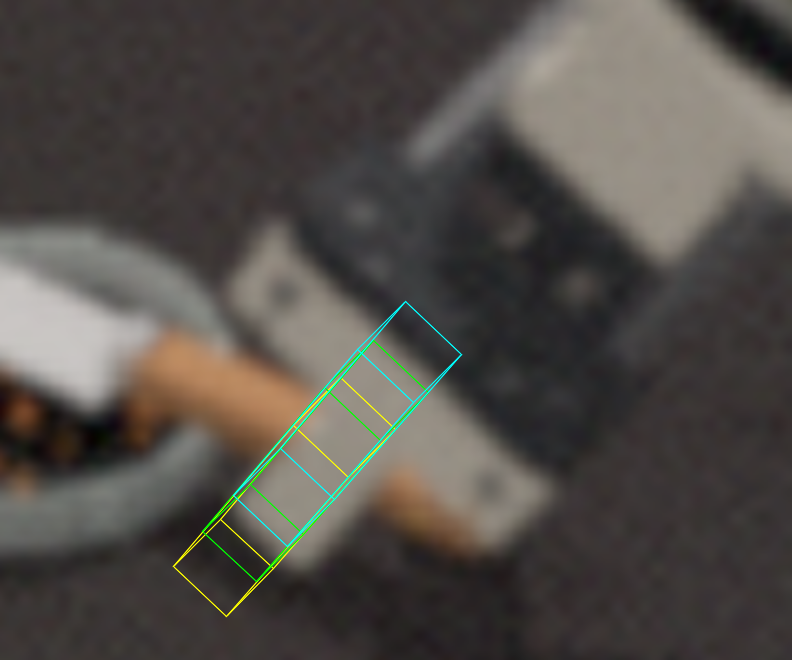

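The jaws closed on air. Both images put the real gripper about 40 mm behind the reported TCP along the tool axis, so the fingertips shut above the handle. The spatula and dish haven't moved. I'll open, then descend in small steps checking the pictures and the force.

Request:
carry_out(motion=[0,0,0,0,0,0,0.3,0,0,0,0,0,0,0.3,0,0,0,0,0,0,0.3,0,0,0,0,0,0,0.3,0,0,0,0,0,0,0.3])

```text
t: 5.35
tool_pos: [0.5269, -0.2315, 0.0237]
orientation: [0.825, 1.967, -2.121]
force: [0.2, 0.0, -0.8]
opening: 0.0356
```

Request:
carry_out(motion=[0,0,0,0,0,0,0.3,0,0.005,0,0,0,0,0.3,0,0.005,0,0,0,0,0.3,0,0.005,0,0,0,0,0.3,0,0.005,0,0,0,0,0.3])

```text
t: 5.85
tool_pos: [0.5369, -0.2348, 0.0053]
orientation: [0.826, 1.966, -2.121]
force: [-0.1, 1.0, -0.0]
opening: 0.0604
```

```bash
cat > dbg.py <<'E'
from h import *
from fit import box,draw
def dbg(tag,c,shs=(-.04,),w=90,h=70,k=8,obj=None):
    s,p,Rc=st(); op=s['opening']
    for n in('side','top'):
        im=imaging.read_camera(n); cc=proj(n,np.array(c))[0]; x,y=int(max(cc[0]-w//2,0)),int(max(cc[1]-h//2,0))
        raw=im[y:y+h,x:x+w]; im=cv2.resize(raw,None,fx=k,fy=k,interpolation=cv2.INTER_CUBIC)
        for sh,col in zip(shs,((0,255,0),(0,255,255),(255,255,0))):
            for sg in(-1,1):
                a,b=sorted((sg*op/2,sg*(op/2+.0175)))
                cc_,e=box((-.0075,-.05,a),(.0075,.019,b)); draw(im,n,cc_+[0,sh,0],e,Rc,p,col,np.array((x,y))-.0,k)
        if obj is not None: obj(im,n,np.array((x,y)),k)
        cv2.imwrite(f'pics/{tag}_{n}.png',im)
    return p,Rc
E
python3 - <<'E'
from dbg import *
report(); dbg('a1',(.535,-.235,.02))
E
```

```text
t 5.85 p [ 0.5369 -0.2348  0.0053] y [ 0.452 -0.14  -0.881] z [-0.298 -0.955 -0.001] F [-0.1  1.  -0. ] M [0.15 0.19 0.08] op 0.0604 q [-0.59  -0.12   2.227  0.251  0.574  1.104]
```

View pics/a1_side.png

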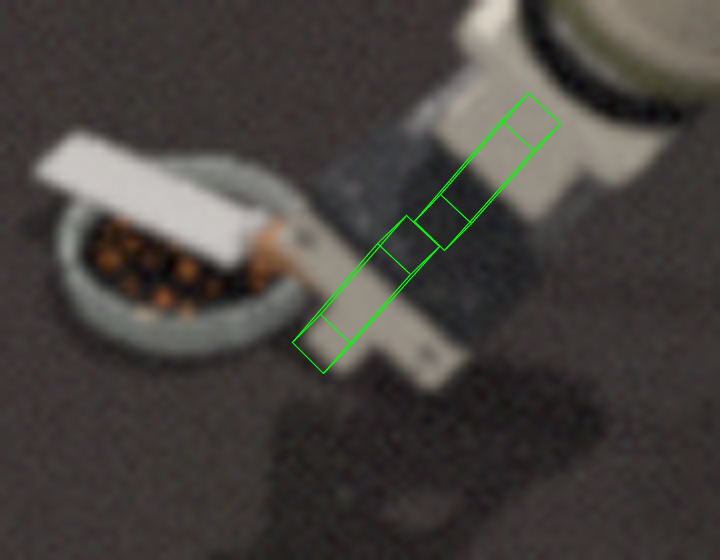

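View pics/a1_top.png

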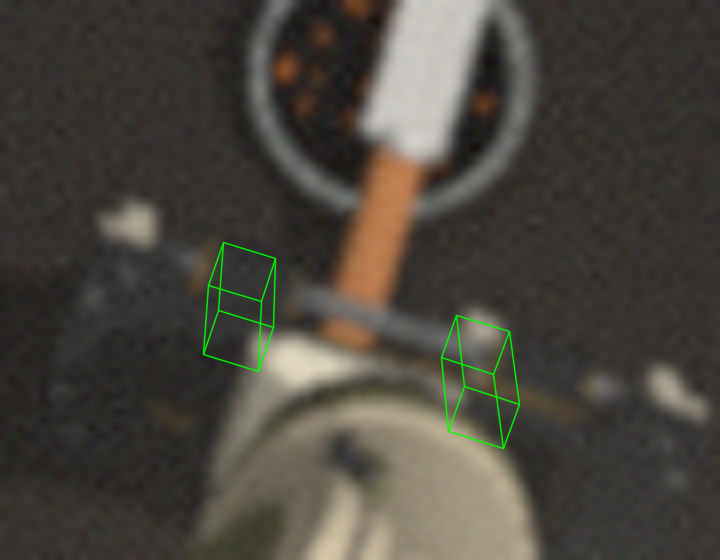

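Request:
carry_out(motion=[0.001,0.005,0,0,0,0,0.3,0.001,0.005,0,0,0,0,0.3,0.001,0.004,0,0,0,0,0.3,0,0.004,0,0,0,0,0.3,0,0,0,0,0,0,0.3])

```text
t: 6.45
tool_pos: [0.5473, -0.2394, -0.0062]
orientation: [0.831, 1.956, -2.118]
force: [0.1, -0.0, -0.3]
opening: 0.0606
```

```bash
python3 - <<'E'
from dbg import *
report(); dbg('a2',(.535,-.235,.02),(-.042,))
E
```

```text
t 6.45 p [ 0.5473 -0.2394 -0.0062] y [ 0.459 -0.144 -0.877] z [-0.297 -0.955  0.001] F [ 0.1 -0.  -0.3] M [0.13 0.22 0.03] op 0.0606 q [-0.586 -0.065  2.207  0.267  0.531  1.088]
```

View pics/a2_side.png

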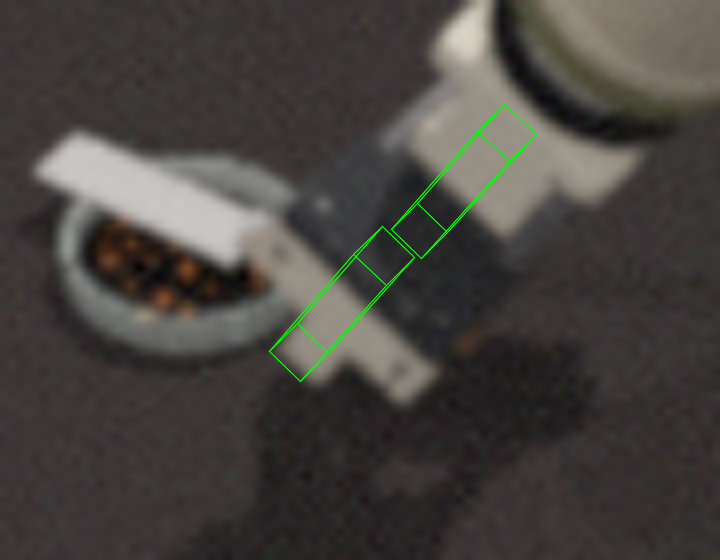

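Request:
carry_out(motion=[0.003,0.001,0,0,0,0.2,0.3,0.003,0.001,0,0,0,0.2,0.3,0,0,0,0,0,0,0,0,0,0,0,0,0,-0.3,0,0,0,0,0,0,-1], squeeze=20)

```text
t: 7.05
tool_pos: [0.5481, -0.2396, -0.0065]
orientation: [0.846, 1.94, -2.109]
force: [0.8, 0.5, 3.9]
opening: 0.0412
```

Request:
carry_out(motion=[0,0,0,0,0,0,-1,0,0,0,0,0,0,-1,0,0,0,0,0,0,-1,0,0,0,0,0,0,-1,0,0,0,0,0,0,-1], squeeze=20)

```text
t: 7.55
tool_pos: [0.5482, -0.24, -0.0065]
orientation: [0.847, 1.94, -2.109]
force: [0.4, 1.3, 5.0]
opening: 0.0161
```

```bash
python3 - <<'E'
from dbg import *
report(); dbg('a3',(.54,-.235,.02),(-.042,))
E
```

```text
t 7.55 p [ 0.5482 -0.24   -0.0065] y [ 0.474 -0.15  -0.868] z [-0.298 -0.954  0.002] F [0.4 1.3 5. ] M [ 0.19 -0.14  0.06] op 0.0161 q [-0.589 -0.072  2.222  0.289  0.506  1.065]
```

View pics/a3_side.png

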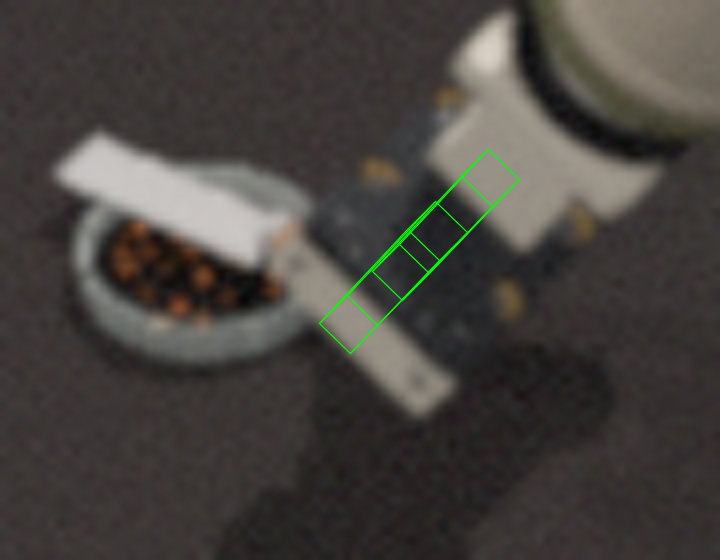

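View pics/a3_top.png

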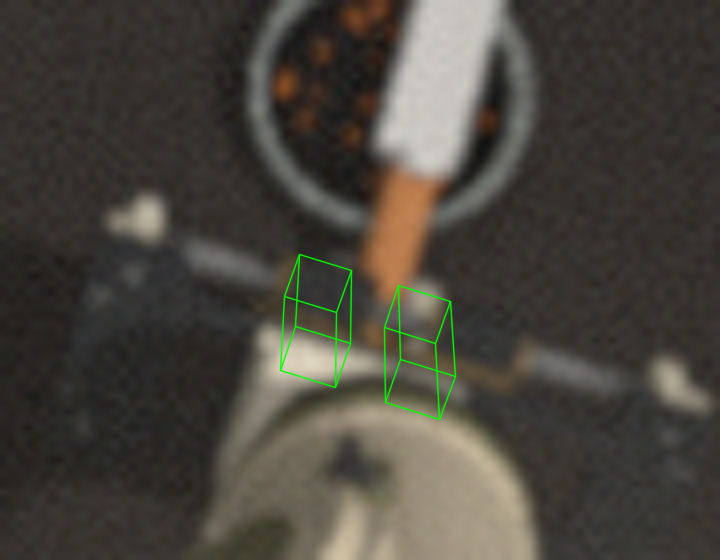

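Gripped now: the opening reads 16.1 mm, which is the handle width. Next I raise the squeeze and lift straight up.

Request:
carry_out(motion=[0,0,0,0,0,0,-1,-0.003,-0.005,0,0,0,0,-1,-0.006,-0.01,0,0,0,0,-1,-0.01,-0.017,0,0,0,0,-1,-0.01,-0.017,0,0,0,0,-1], squeeze=50)

```text
t: 8.15
tool_pos: [0.5435, -0.2367, 0.0457]
orientation: [0.837, 1.955, -2.113]
force: [-0.4, 0.8, -0.6]
opening: 0.0156
```

```bash
python3 - <<'E'
from dbg import *
report(); dbg('a4',(.57,-.245,.06),(-.042,),110,80,7)
E
```

```text
t 8.15 p [ 0.5435 -0.2367  0.0457] y [ 0.463 -0.143 -0.875] z [-0.298 -0.955 -0.001] F [-0.4  0.8 -0.6] M [ 0.18  0.27 -0.  ] op 0.0156 q [-0.589 -0.193  2.209  0.229  0.651  1.136]
```

View pics/a4_side.png

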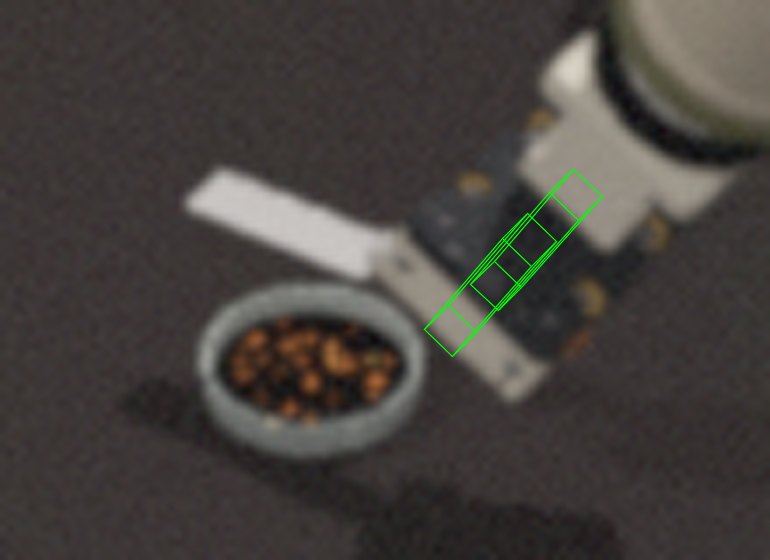

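View pics/a4_top.png

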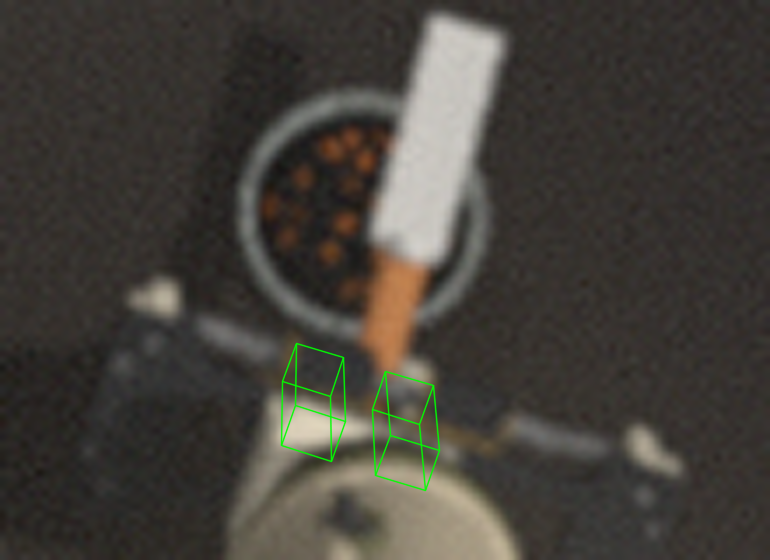

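```bash
cat > hold.py <<'E'
from geo import *
# held object fit: params (px,py,pz,theta) in tool frame; blade dir = cos th*y + sin th * (up component) 
def objR(Rc,th,ty=0,tx=0):
    # tool y = cos(th)*b - sin(th)*n ; n=spatula z ; side = -tool z ; 
    # b = cos th * ty + sin th * e, n = -sin th*ty + cos th*e ; e = ? e = n x.. choose so that (b,side,n) right-handed
    y=np.array([0,1.,0]); side=np.array([0,0,-1.]); e=np.cross(y,side)  # th=0: b=y, n=cross(b,side)
    b=np.cos(th)*y+np.sin(th)*e; n=np.cross(b,side)
    return Rc*R.from_matrix(np.c_[b,side,n])*R.from_euler('zx',[ty,tx])
def fit_hold(states,body,x0,prior):
    # states: list of (p,Rc,{cam:(idx,obs)})
    def f(v):
        out=[]
        for p,Rc,obs in states:
            Ro=objR(Rc,v[3],v[4],v[5]); P=Ro.apply(body)+p+Rc.apply(v[:3])
            for n,(ix,uv) in obs.items(): out.append((proj(n,P[ix])-uv).ravel())
        return np.concatenate(out+[(np.array(v)-x0)/prior])
    r=least_squares(f,x0,loss='soft_l1'); return r.x,r.fun
BODY=np.array([(.085,.013,.003),(.085,-.013,.003),(0,.013,.003),(0,-.013,.003)])
E
python3 - <<'E'
from hold import *
s,p,Rc=st()
def o(n,c=(.57,-.245,.06),w=110,h=80):
    cc=proj(n,np.array(c))[0]; return np.array([int(cc[0]-w//2),int(cc[1]-h//2)])
T=np.array([(430,12),(508,35),(370,245),(443,270)])/7+o('top')
S=np.array([(185,207),(222,168),(365,279),(398,236)])/7+o('side')
ix=[0,1,2,3]
x0=np.array([0,-.03,0,np.radians(62),0,0]); pr=np.array([.05,.1,.004,.3,.05,.05])
v,fun=fit_hold([(p,Rc,{'top':(ix,T),'side':(ix,S)})],BODY,x0,pr)
print(np.round(v,4),np.degrees(v[3:])); print(np.round(fun[:16].reshape(8,2),2))
Ro=objR(Rc,*v[3:]); print('origin',np.round(p+Rc.apply(v[:3]),4),'axes x',np.round(Ro.apply([1,0,0]),3),'z',np.round(Ro.apply([0,0,1]),3))
# handle point held (x such that closest to tool axis)
for cam in(('top',),('side',)):
    vv,f=fit_hold([(p,Rc,{c:(ix,{'top':T,'side':S}[c]) for c in cam})],BODY,v,pr); print(cam,np.round(vv,4))
E
```

```text
[-0.037   0.0054  0.0034  1.0595  0.0149 -0.0144] [60.70754737  0.8511842  -0.82356052]
[[ 0.3   1.95]
 [-0.91  1.55]
 [ 0.24  0.33]
 [-0.14 -0.32]
 [-0.34 -0.85]
 [-0.38 -0.09]
 [-1.02 -0.54]
 [-0.63  0.57]]
origin [ 0.5783 -0.252   0.0628] axes x [ 0.959 -0.284  0.001] z [0.003 0.015 1.   ]
('top',) [-0.0419 -0.0094  0.0015  1.1849  0.028  -0.0155]
('side',) [-0.0353  0.0029  0.0033  1.0495  0.0302 -0.0278]
```

```bash
cat > ins.py <<'E'
from hold import *
TH=np.radians(60.3); VH=np.array([-.039,.002,.001])
RI=held_R(-A,Y,TH); NZ=np.cross(-A,Y)
def tcp_for(h,corr=np.zeros(3),RR=None,v=None):
    RR=RI if RR is None else RR; v=VH if v is None else v
    return mouthS+A*(.007+h)-.0015*NZ-RR.apply(v)+corr
E
python3 - <<'E'
from ins import *
s,p,Rc=st(); q=np.array(s['q'])
for h in(.11,.09,.04,0): print(h,np.round(tcp_for(h),4),*[np.round(x,3) for x in ik(tcp_for(h),RI,q)])
up=p+[ -.02,.02,.20]
show(plan(up,Rc,5))
tot=(Rc.inv()*RI).as_rotvec(); print('tot',np.degrees(tot))
W=np.array([.50,-.02,.33]); Rm=Rc*R.from_rotvec(tot*.5); E=tcp_for(.13)
print('E',E)
show(plan(W,Rm,5,up,Rc)); show(plan(E,RI,5,W,Rm))
for pp,RR in((up,Rc),(W,Rm),(E,RI)): print(*[np.round(x,3) for x in ik(pp,RR,q)])
E
```

```text
0.11 [0.4731 0.2092 0.2001] [0.236 0.346 1.318 0.113 1.905 1.836] 0.0
0.09 [0.4845 0.209  0.1837] [0.232 0.384 1.3   0.11  1.885 1.829] 0.0
0.04 [0.5132 0.2086 0.1428] [0.222 0.485 1.246 0.104 1.839 1.814] 0.0
0 [0.5361 0.2082 0.11  ] [0.215 0.57  1.194 0.1   1.808 1.803] 0.0
[[-0.0153 -0.0373 -0.0026  0.      0.      0.    ]
 [-0.0153 -0.0373 -0.0026  0.      0.      0.    ]
 [-0.0153 -0.0373 -0.0026  0.      0.      0.    ]
 [-0.0153 -0.0373 -0.0026  0.      0.      0.    ]
 [-0.0153 -0.0373 -0.0026  0.      0.      0.    ]]
tot [ -0.65411618 -17.12843186 -54.28145553]
E [0.46159242 0.20934207 0.21648859]
[[ 0.0067 -0.0223 -0.0363 -0.07   -1.71   -5.43  ]
 [ 0.0077 -0.0216 -0.0365 -0.07   -1.71   -5.43  ]
 [ 0.0086 -0.0208 -0.0368 -0.07   -1.71   -5.43  ]
 [ 0.0094 -0.0199 -0.0371 -0.07   -1.71   -5.43  ]
 [ 0.0102 -0.0189 -0.0374 -0.07   -1.71   -5.43  ]]
[[ 0.0156  0.0206 -0.0449 -0.07   -1.71   -5.43  ]
 [ 0.0122  0.022  -0.0452 -0.07   -1.71   -5.43  ]
 [ 0.0087  0.023  -0.0455 -0.07   -1.71   -5.43  ]
 [ 0.0051  0.0237 -0.0457 -0.07   -1.71   -5.43  ]
 [ 0.0015  0.0241 -0.0458 -0.07   -1.71   -5.43  ]]
[-0.574 -0.504  2.058  0.148  1.095  1.265] 0.0
[-0.114 -0.19   1.58  -0.037  1.717  1.609] 0.0
[0.241 0.308 1.334 0.115 1.926 1.843] 0.0
```

Request:
carry_out(motion=[-0.015,-0.037,-0.003,0,0,0,-1,-0.015,-0.037,-0.003,0,0,0,-1,-0.015,-0.037,-0.003,0,0,0,-1,-0.015,-0.037,-0.003,0,0,0,-1,-0.015,-0.037,-0.003,0,0,0,-1])

```text
t: 8.75
tool_pos: [0.5193, -0.2124, 0.2386]
orientation: [0.826, 1.972, -2.119]
force: [0.9, -0.2, -0.9]
opening: 0.0157
```

Request:
carry_out(motion=[0.007,-0.022,-0.036,0,-1.7,-5.4,-1,0.008,-0.022,-0.036,0,-1.7,-5.4,-1,0.009,-0.021,-0.037,0,-1.7,-5.4,-1,0.009,-0.02,-0.037,0,-1.7,-5.4,-1,0.01,-0.019,-0.037,0,-1.7,-5.4,-1])

```text
t: 9.25
tool_pos: [0.492, -0.015, 0.3282]
orientation: [-0.184, -2.093, 2.177]
force: [0.8, 0.3, -0.5]
opening: 0.0153
```

```bash
python3 - <<'E'
from ins import *
report(); s,p,Rc=st()
E2=tcp_for(.13)+[0,0,.06]; print(E2)
show(plan(E2,RI,5))
E
```

```text
t 9.25 p [ 0.492  -0.015   0.3282] y [ 0.    -0.039 -0.999] z [-0.168 -0.985  0.039] F [ 0.8  0.3 -0.5] M [0.02 0.03 0.  ] op 0.0153 q [-0.103 -0.181  1.575 -0.04   1.743  1.629]
[0.46159242 0.20934207 0.27648859]
[[ 0.0136  0.0086 -0.0436 -0.05   -1.83   -5.1   ]
 [ 0.0114  0.0097 -0.044  -0.05   -1.83   -5.1   ]
 [ 0.0091  0.0107 -0.0443 -0.05   -1.83   -5.1   ]
 [ 0.0066  0.0114 -0.0445 -0.05   -1.83   -5.1   ]
 [ 0.0042  0.0119 -0.0447 -0.05   -1.83   -5.1   ]]
```

Request:
carry_out(motion=[0.014,0.009,-0.044,0,-1.8,-5.1,-1,0.011,0.01,-0.044,0,-1.8,-5.1,-1,0.009,0.011,-0.044,0,-1.8,-5.1,-1,0.007,0.011,-0.044,0,-1.8,-5.1,-1,0.004,0.012,-0.044,0,-1.8,-5.1,-1])

```text
t: 9.75
tool_pos: [0.462, 0.2165, 0.2774]
orientation: [0.44, -1.964, 1.97]
force: [1.5, -0.5, -0.5]
opening: 0.0157
```

```bash
python3 - <<'E'
from ins import *
report(); s,p,Rc=st()
show(plan(tcp_for(.105),RI,5))
E
```

```text
t 9.75 p [0.462  0.2165 0.2774] y [-0.436 -0.001 -0.9  ] z [-0.01  -1.     0.006] F [ 1.5 -0.5 -0.5] M [ 0.04 -0.24 -0.07] op 0.0157 q [0.254 0.305 1.23  0.122 2.042 1.867]
[[-0.0096  0.0134  0.0014 -0.08    0.02    0.1   ]
 [-0.0096  0.0135  0.0014 -0.08    0.02    0.1   ]
 [-0.0096  0.0135  0.0014 -0.08    0.02    0.1   ]
 [-0.0095  0.0135  0.0014 -0.08    0.02    0.1   ]
 [-0.0095  0.0135  0.0014 -0.08    0.02    0.1   ]]
```

Request:
carry_out(motion=[-0.01,0.014,0.002,-0.1,0,0.1,-1,-0.01,0.014,0.002,-0.1,0,0.1,-1,-0.01,0.014,0.001,-0.1,0,0.1,-1,-0.01,0.013,0.001,-0.1,0,0.1,-1,-0.008,0.012,0.001,0,0,0.1,-1])

```text
t: 10.25
tool_pos: [0.4739, 0.2111, 0.1835]
orientation: [0.446, -1.967, 1.966]
force: [0.3, -0.1, -0.2]
opening: 0.0155
```

```bash
cat > look.py <<'E'
from ins import *
from fit import box,draw
def look(tag,v=None,th=TH,c=(.56,.2,.11),w=90,h=70,k=8,mag=False):
    v=VH if v is None else v
    s,p,Rc=st()
    for n in('side','top'):
        im=imaging.read_camera(n); cc=proj(n,np.array(c))[0]; x,y=int(max(cc[0]-w//2,0)),int(max(cc[1]-h//2,0)); off=np.array((x,y))
        raw=im[y:y+h,x:x+w]; im=cv2.resize(raw,None,fx=k,fy=k,interpolation=cv2.INTER_CUBIC); im=cv2.convertScaleAbs(im,alpha=1.3); im0=im.copy()
        Ro=objR(Rc,th)
        for b in(box((0,-.013,0),(.085,.013,.003)),box((-.095,-.008,0),(0,.008,.012))): draw(im,n,*b,Ro,p+Rc.apply(v),(0,255,0),off,k)
        # slot mouth rectangle
        q=np.array([mouthS+a*.005*X+b*.017*Y for a,b in((1,1),(1,-1),(-1,-1),(-1,1))]); cv2.polylines(im,[np.int32((proj(n,q)-off)*k)],True,(255,255,0),1,cv2.LINE_AA)
        cv2.imwrite(f'pics/{tag}_{n}.png',im0); cv2.imwrite(f'pics/{tag}_{n}_o.png',im); print(n,'off',off,'k',k)
E
python3 - <<'E'
from look import *
report(); look('b1')
E
```

```text
t 10.25 p [0.4739 0.2111 0.1835] y [-0.438  0.002 -0.899] z [-0.008 -1.     0.001] F [ 0.3 -0.1 -0.2] M [ 0.02 -0.17 -0.01] op 0.0155 q [0.239 0.372 1.319 0.112 1.89  1.83 ]
side off [220 216] k 8
top off [187 146] k 8
```

View pics/b1_side_o.png

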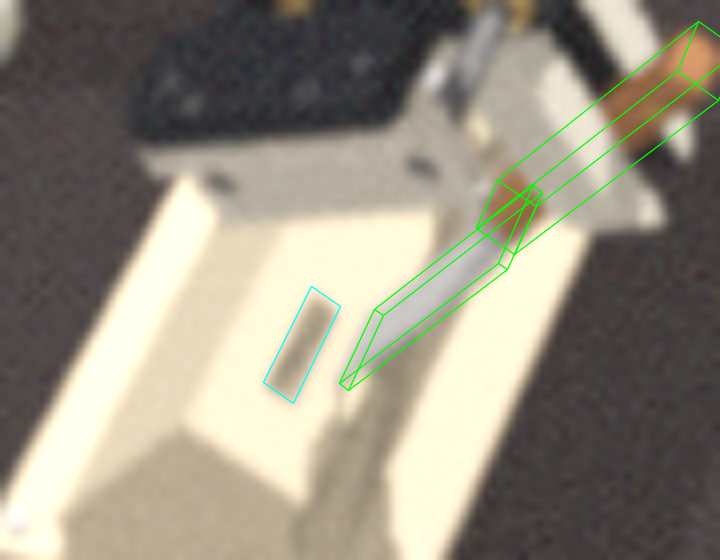

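View pics/b1_top_o.png

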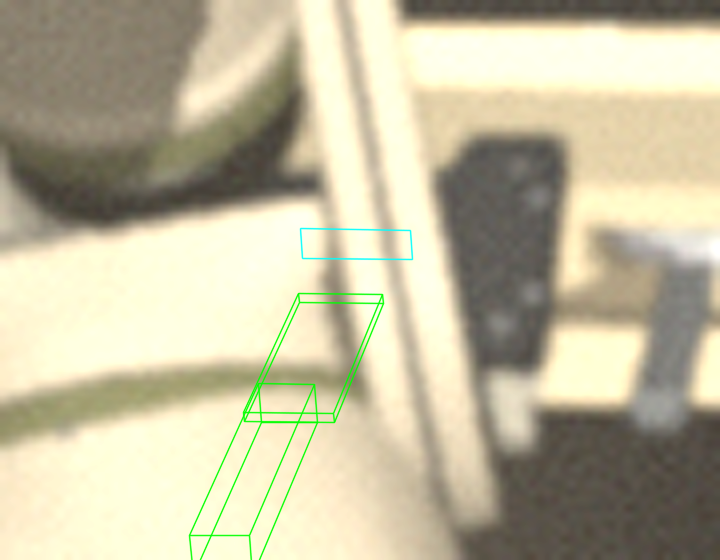

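```bash
cat > adv.py <<'E'
from ins import *
import sys
def state_err(corr=np.zeros(3)):
    s,p,Rc=st(); e=p-tcp_for(0,corr); h=e@A
    print('h',round(h,4),'errX',round(e@X,4),'errY',round(e@Y,4),'rot err deg',np.round(np.degrees((RI.inv()*Rc).as_rotvec()),2)); return h
E
python3 - <<'E'
from adv import *
state_err(); r=plan(tcp_for(.084),RI,5); show(r)
E
```

```text
h 0.0957 errX -0.0103 errY 0.0017 rot err deg [ 0.27 -0.3  -0.9 ]
[[-0.003  -0.0007  0.0004 -0.05    0.06    0.18  ]
 [-0.0031 -0.0007  0.0003 -0.05    0.06    0.18  ]
 [-0.0031 -0.0007  0.0003 -0.05    0.06    0.18  ]
 [-0.0031 -0.0007  0.0003 -0.05    0.06    0.18  ]
 [-0.0031 -0.0006  0.0003 -0.05    0.06    0.18  ]]
```

Request:
carry_out(motion=[-0.004,-0.001,0.0004,0,0.1,0.3,-1,-0.004,-0.001,0.0004,0,0.1,0.3,-1,-0.004,-0.001,0.0004,-0.1,0.1,0.2,-1,-0.003,0,0.0004,-0.1,0,0.1,-1,0,0,0,0,0,0,-1])

```text
t: 10.85
tool_pos: [0.4909, 0.2082, 0.1825]
orientation: [0.418, -1.98, 1.972]
force: [-0.2, -0.3, -0.3]
opening: 0.0155
```

```bash
python3 - <<'E'
from adv import *
report();state_err(); r=plan(tcp_for(.084),RI,3); show(r)
from look import look
look('b2',w=70,h=55,k=11,c=(.565,.205,.1))
E
```

```text
t 10.85 p [0.4909 0.2082 0.1825] y [-0.419  0.007 -0.908] z [-0.016 -1.    -0.001] F [-0.2 -0.3 -0.3] M [ 0.03 -0.19 -0.01] op 0.0155 q [0.229 0.392 1.291 0.108 1.879 1.827]
h 0.0853 errX 0.0045 errY -0.0007 rot err deg [-0.07  0.07  0.49]
[[ 0.0004  0.0015 -0.0002  0.02   -0.02   -0.16  ]
 [ 0.0004  0.0015 -0.0002  0.02   -0.02   -0.16  ]
 [ 0.0004  0.0015 -0.0002  0.02   -0.02   -0.16  ]]
side off [227 228] k 11
top off [196 152] k 11
```

View pics/b2_side_o.png

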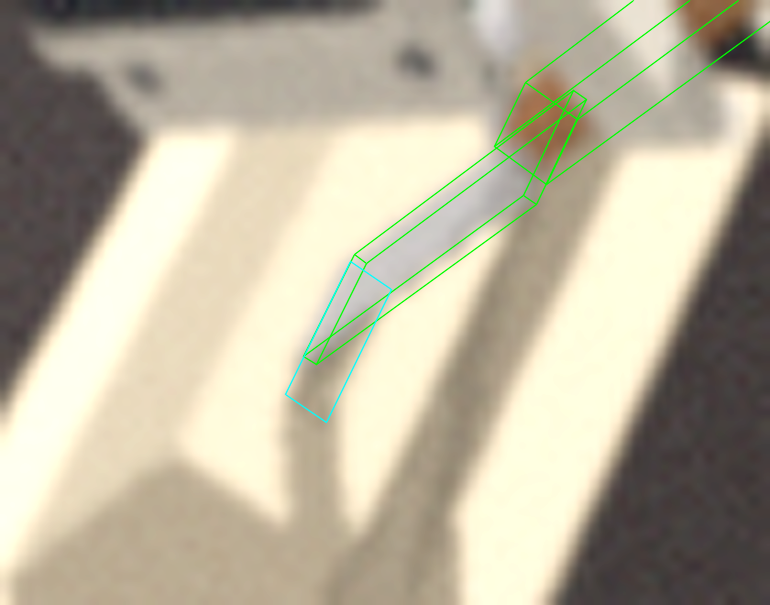

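View pics/b2_side.png

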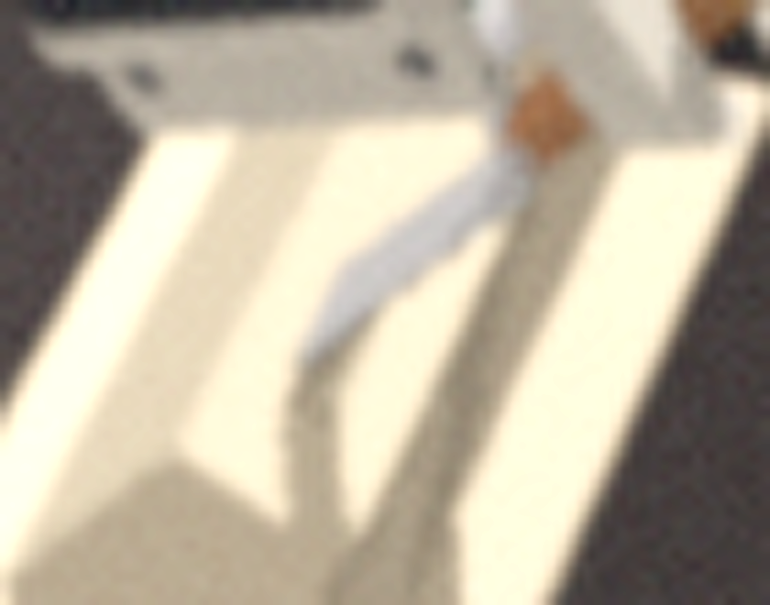

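Request:
carry_out(motion=[0.0004,0.0015,0,0,0,-0.2,-1,0.0004,0.0015,0,0,0,-0.2,-1,0.0004,0.0015,-0.0005,0,0,-0.1,-1,0,0,0,0,0,0,-1,0,0,0,0,0,0,-1])

```text
t: 11.45
tool_pos: [0.4868, 0.2092, 0.1784]
orientation: [0.429, -1.974, 1.966]
force: [0.7, -0.2, -1.4]
opening: 0.0155
```

```bash
python3 - <<'E'
from adv import *
report();state_err(); 
from look import look
look('b3',w=70,h=55,k=11,c=(.565,.205,.1))
E
```

```text
t 11.45 p [0.4868 0.2092 0.1784] y [-0.429  0.007 -0.903] z [-0.015 -1.    -0.   ] F [ 0.7 -0.2 -1.4] M [ 0.01 -0.18 -0.02] op 0.0155 q [0.231 0.395 1.297 0.111 1.879 1.828]
h 0.0844 errX -0.0012 errY 0.0003 rot err deg [-0.04  0.03 -0.12]
side off [227 228] k 11
top off [196 152] k 11
```

View pics/b3_side_o.png

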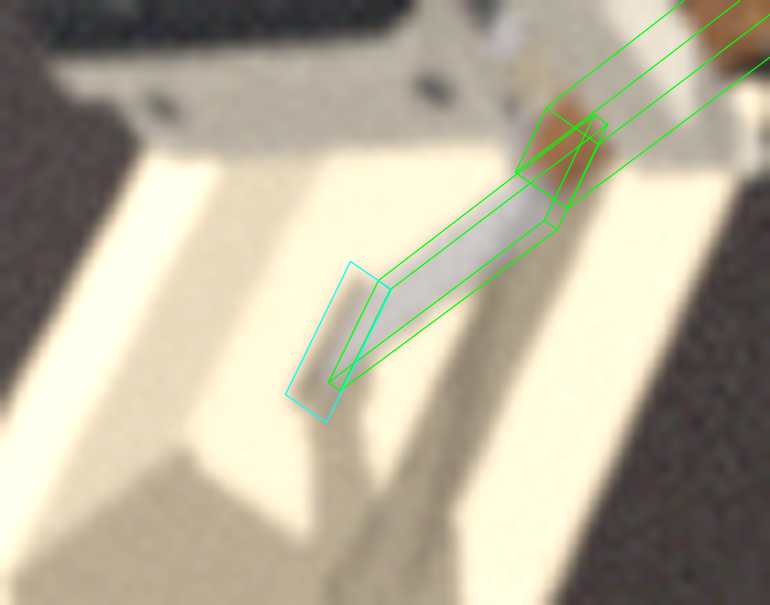

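View pics/b3_top.png

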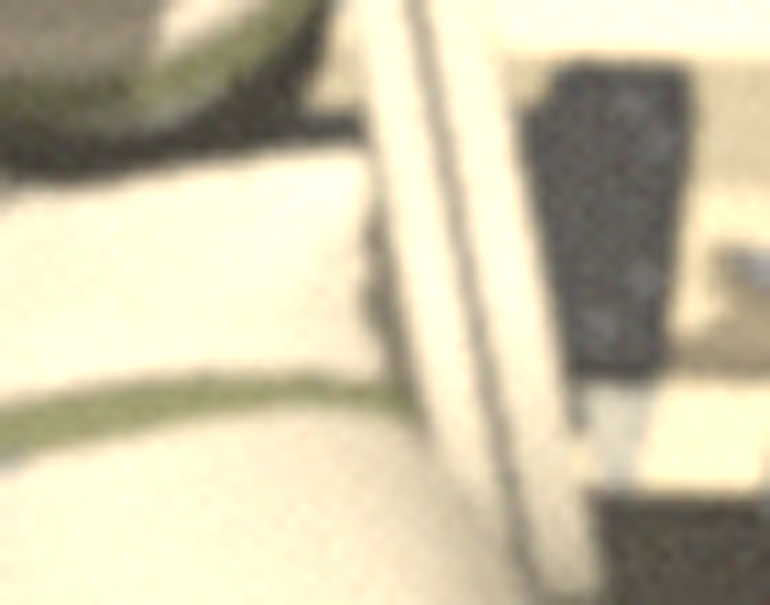

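```bash
python3 - <<'E'
import cv2
im=cv2.imread('pics/b3_side.png'); im=im[80:460,230:660]; im=cv2.resize(im,None,fx=1.8,fy=1.55); 
im=cv2.convertScaleAbs(im,alpha=1.0)
cv2.imwrite('pics/b3z.png',cv2.createCLAHE(3,(4,4)).apply(im[:,:,1]))
E
```

```text
(no output)
```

View pics/b3z.png

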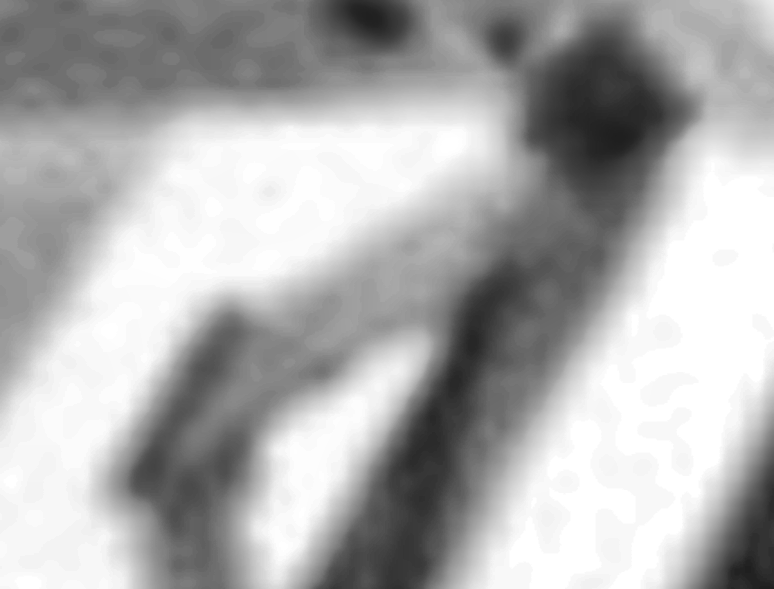

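```bash
python3 - <<'E'
from adv import *
state_err(); s,p,Rc=st()
print('-A in tool',np.round(Rc.inv().apply(-A),3),'X in tool',np.round(Rc.inv().apply(X),3),'Y',np.round(Rc.inv().apply(Y),3))
show(plan(tcp_for(.070),RI,4))
E
```

```text
h 0.0844 errX -0.0011 errY 0.0003 rot err deg [-0.04  0.03 -0.11]
-A in tool [-0.87   0.494 -0.   ] X in tool [-0.494 -0.87  -0.001] Y [ 0.001  0.001 -1.   ]
[[-0.0033  0.0015  0.0001  0.01   -0.01    0.03  ]
 [-0.0033  0.0015  0.0001  0.01   -0.01    0.03  ]
 [-0.0033  0.0015  0.0001  0.01   -0.01    0.03  ]
 [-0.0033  0.0015  0.0001  0.01   -0.01    0.03  ]]
```

Request:
carry_out(motion=[-0.0033,0.0015,0,0,0,0,-1,-0.0033,0.0015,0,0,0,0,-1,-0.0033,0.0015,0,0,0,0.1,-1,-0.003,0.0015,0,0,0,0,-1,0,0,0,0,0,0,-1])

```text
t: 12.05
tool_pos: [0.4969, 0.209, 0.1664]
orientation: [0.427, -1.975, 1.967]
force: [-0.2, 0.8, -2.3]
opening: 0.0154
```

```bash
python3 - <<'E'
from adv import *
report();state_err(); 
from look import look
look('b4',w=70,h=55,k=11,c=(.565,.205,.1))
E
```

```text
t 12.05 p [0.4969 0.209  0.1664] y [-0.427  0.007 -0.904] z [-0.016 -1.    -0.   ] F [-0.2  0.8 -2.3] M [ 0.06 -0.18 -0.  ] op 0.0154 q [0.228 0.427 1.279 0.108 1.865 1.823]
h 0.0687 errX 0.0002 errY 0.0002 rot err deg [-0.05  0.04 -0.  ]
side off [227 228] k 11
top off [196 152] k 11
```

View pics/b4_side_o.png

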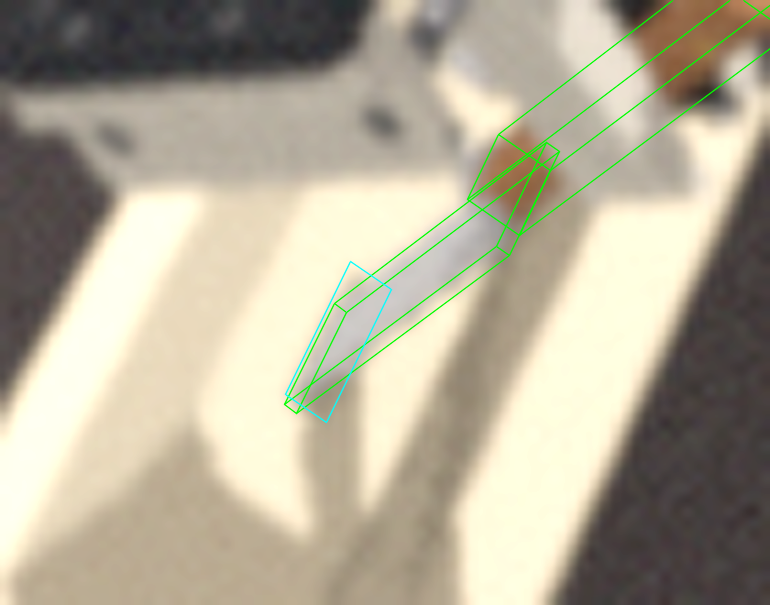

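Request:
carry_out(motion=[-0.0035,0.002,0,0,0,0,-1,-0.0035,0.002,0,0,0,0,-1,-0.0035,0.002,0,0,0,0,-1,-0.0035,0.002,0,0,0,0,-1,0,0,0,0,0,0,-1])

```text
t: 12.65
tool_pos: [0.5069, 0.209, 0.1526]
orientation: [0.427, -1.975, 1.967]
force: [-0.1, -0.5, -0.7]
opening: 0.0151
```

```bash
python3 - <<'E'
from adv import *
report();state_err(); 
from look import look
look('b5',w=70,h=55,k=11,c=(.565,.205,.1))
E
```

```text
t 12.65 p [0.5069 0.209  0.1526] y [-0.427  0.007 -0.904] z [-0.016 -1.    -0.001] F [-0.1 -0.5 -0.7] M [ 0.04 -0.23  0.03] op 0.0151 q [0.224 0.461 1.259 0.106 1.849 1.818]
h 0.0517 errX 0.0005 errY 0.0003 rot err deg [-0.05  0.03  0.04]
side off [227 228] k 11
top off [196 152] k 11
```

View pics/b5_side_o.png

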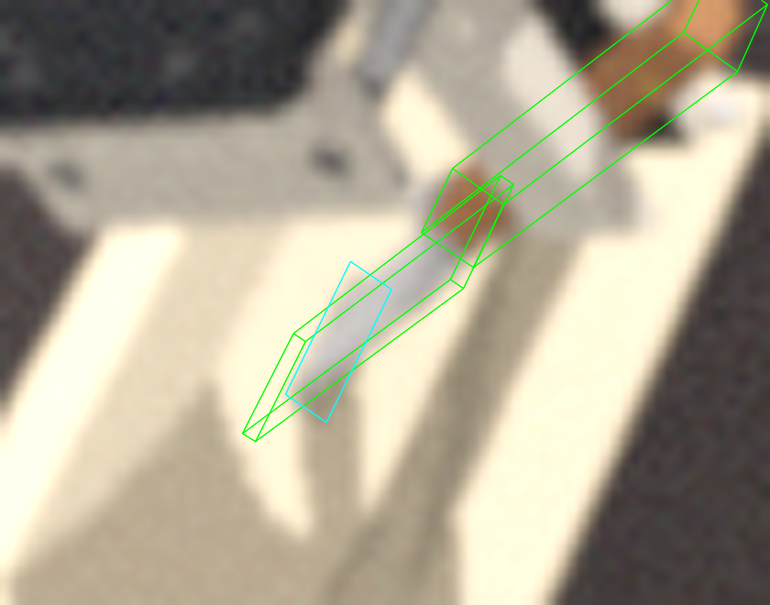

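Request:
carry_out(motion=[-0.0043,0.0024,0,0,0,0,-1,-0.0043,0.0024,0,0,0,0,-1,-0.0043,0.0024,0,0,0,0,-1,-0.0043,0.0024,0,0,0,0,-1,0,0,0,0,0,0,-1])

```text
t: 13.25
tool_pos: [0.5192, 0.2089, 0.1358]
orientation: [0.427, -1.976, 1.967]
force: [0.1, -0.1, -0.7]
opening: 0.0157
```

```bash
python3 - <<'E'
from adv import *
report();state_err(); s,p,Rc=st(); show(plan(tcp_for(.01),RI,4))
E
```

```text
t 13.25 p [0.5192 0.2089 0.1358] y [-0.426  0.007 -0.904] z [-0.015 -1.    -0.001] F [ 0.1 -0.1 -0.7] M [ 0.03 -0.21  0.02] op 0.0157 q [0.22  0.505 1.233 0.104 1.832 1.811]
h 0.0309 errX 0.0009 errY 0.0004 rot err deg [-0.06  0.01  0.05]
[[-0.0044  0.0028  0.0001  0.01   -0.     -0.01  ]
 [-0.0044  0.0028  0.0001  0.01   -0.     -0.01  ]
 [-0.0044  0.0028  0.0001  0.01   -0.     -0.01  ]
 [-0.0044  0.0028  0.0001  0.01   -0.     -0.01  ]]
```

Request:
carry_out(motion=[-0.0044,0.0028,0,0,0,0,-1,-0.0044,0.0028,0,0,0,0,-1,-0.0044,0.0028,0,0,0,0,-1,-0.0044,0.0026,0,0,0,0,-1,0,0,0,0,0,0,-1])

```text
t: 13.75
tool_pos: [0.5316, 0.2087, 0.1166]
orientation: [0.426, -1.976, 1.968]
force: [-0.9, 0.1, -0.9]
opening: 0.0153
```

```bash
python3 - <<'E'
from adv import *
report();state_err(); s,p,Rc=st(); show(plan(tcp_for(.0),RI,5))
from look import look
look('b6',w=90,h=70,k=8,c=(.55,.205,.12))
E
```

```text
t 13.75 p [0.5316 0.2087 0.1166] y [-0.426  0.007 -0.905] z [-0.015 -1.    -0.001] F [-0.9  0.1 -0.9] M [ 0.03 -0.2  -0.  ] op 0.0153 q [0.216 0.551 1.206 0.102 1.813 1.805]
h 0.008 errX 0.0001 errY 0.0004 rot err deg [-0.06  0.02  0.07]
[[-0.0014  0.0008  0.0001  0.01   -0.     -0.01  ]
 [-0.0014  0.0008  0.0001  0.01   -0.     -0.01  ]
 [-0.0014  0.0008  0.0001  0.01   -0.     -0.01  ]
 [-0.0014  0.0008  0.0001  0.01   -0.     -0.01  ]
 [-0.0014  0.0008  0.0001  0.01   -0.     -0.01  ]]
side off [223 216] k 8
top off [184 149] k 8
```

View pics/b6_side_o.png

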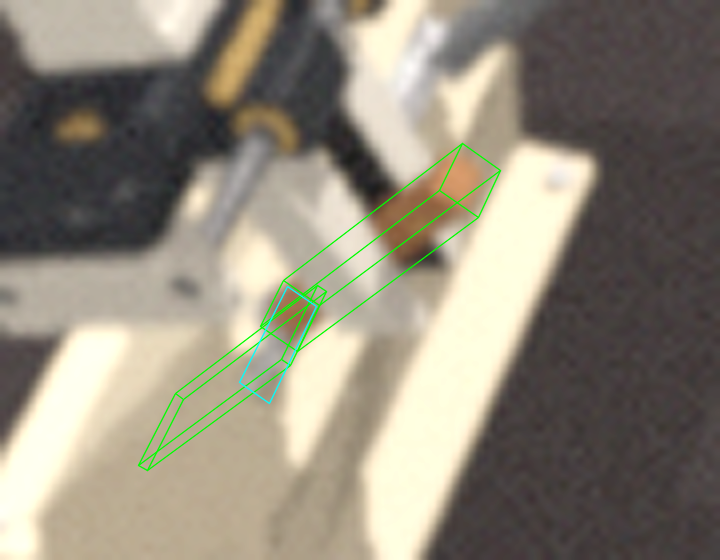

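Request:
carry_out(motion=[-0.0014,0.0008,0,0,0,0,-1,-0.0014,0.0008,0,0,0,0,-1,-0.0014,0.0008,0,0,0,0,-1,-0.0014,0.0008,0,0,0,0,-1,0,0,0,0,0,0,-1])

```text
t: 14.35
tool_pos: [0.5352, 0.209, 0.1125]
orientation: [0.427, -1.977, 1.967]
force: [-1.6, 0.4, -1.1]
opening: 0.0155
```

Request:
carry_out(motion=[-0.0014,0.0008,0,0,0,0,-1,-0.0014,0.0008,0,0,0,0,-1,0,0,0,0,0,0,-1,0,0,0,0,0,0,-1,0,0,0,0,0,0,-1])

```text
t: 14.85
tool_pos: [0.5354, 0.2093, 0.112]
orientation: [0.431, -1.975, 1.965]
force: [-1.8, 0.3, 0.9]
opening: 0.0154
```

```bash
python3 - <<'E'
from adv import *
report();state_err(); s,p,Rc=st(); print('F along A',np.array(s['force'])@A)
E
```

```text
t 14.85 p [0.5354 0.2093 0.112 ] y [-0.43   0.007 -0.903] z [-0.014 -1.    -0.002] F [-1.8  0.3  0.9] M [-0.02  0.19 -0.  ] op 0.0154 q [0.216 0.569 1.191 0.102 1.813 1.803]
h 0.002 errX 0.0005 errY 0.0011 rot err deg [-0.06 -0.08 -0.15]
F along A 1.744981027233306
```

Request:
carry_out(motion=[-0.0035,0.002,0,0,0,0,-1,-0.0035,0.002,0,0,0,0,-1,-0.0035,0.002,0,0,0,0,-1,-0.0035,0.002,0,0,0,0,-1,-0.0035,0.002,0,0,0,0,-1])

```text
t: 15.35
tool_pos: [0.5372, 0.2105, 0.1133]
orientation: [0.458, -1.963, 1.954]
force: [-17.8, -2.1, 21.9]
opening: 0.0159
```

```bash
python3 - <<'E'
from adv import *
report();state_err(); s,p,Rc=st(); print('F along A',np.array(s['force'])@A)
from look import look
look('b7',w=70,h=55,k=11,c=(.565,.205,.1))
E
```

```text
t 15.35 p [0.5372 0.2105 0.1133] y [-0.45   0.006 -0.893] z [-0.009 -1.    -0.003] F [-17.8  -2.1  21.9] M [-0.69  4.09  0.04] op 0.0159 q [0.215 0.598 1.157 0.106 1.842 1.799]
h 0.0021 errX 0.0027 errY 0.0023 rot err deg [ 0.02 -0.38 -1.45]
F along A 28.147162824283807
side off [227 228] k 11
top off [196 152] k 11
```

View pics/b7_side.png

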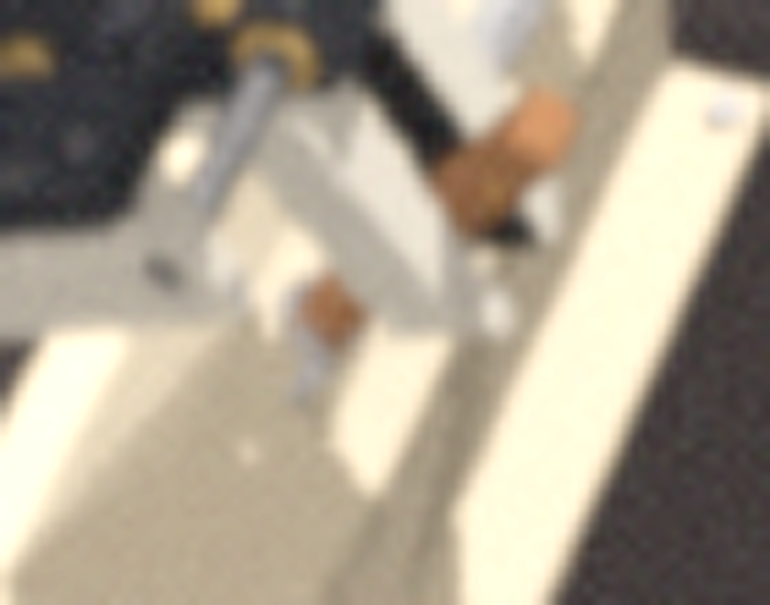

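Request:
carry_out(motion=[0,0,0,0,0,0,-1,0,0,0,0,0,0,0.2,0,0,0,0,0,0,0.2,0,0,0,0,0,0,0.2,0,0,0,0,0,0,0.2])

```text
t: 15.95
tool_pos: [0.5382, 0.2104, 0.1135]
orientation: [0.455, -1.965, 1.955]
force: [-0.2, -0.3, 0.0]
opening: 0.0428
```

Request:
carry_out(motion=[0,0,0,0,0,0,0.2,0,-0.01,0,0,0,0,0.2,0,-0.03,0,0,0,0,0.2,0,-0.04,0,0,0,0,0.2,0,-0.04,0,0,0,0,0.2])

```text
t: 16.45
tool_pos: [0.5892, 0.2091, 0.2183]
orientation: [0.467, -1.954, 1.95]
force: [1.2, 0.4, 0.5]
opening: 0.056
```

```bash
python3 - <<'E'
from adv import *
report()
for n in('side','top'):
    im=imaging.read_camera(n); c=proj(n,np.array([.555,.17,.11]))[0]; crop(n,cv2.convertScaleAbs(im,alpha=1.2),c,100,75,8,f'pics/b8_{n}.png')
E
```

```text
t 16.45 p [0.5892 0.2091 0.2183] y [-0.46   0.004 -0.888] z [-0.008 -1.     0.   ] F [1.2 0.4 0.5] M [ 0.05 -0.22 -0.01] op 0.056 q [0.2   0.703 0.82  0.109 2.085 1.81 ]
pics/b8_side.png origin 222 204 scale 8
pics/b8_top.png origin 194 146 scale 8
```

View pics/b8_side.png

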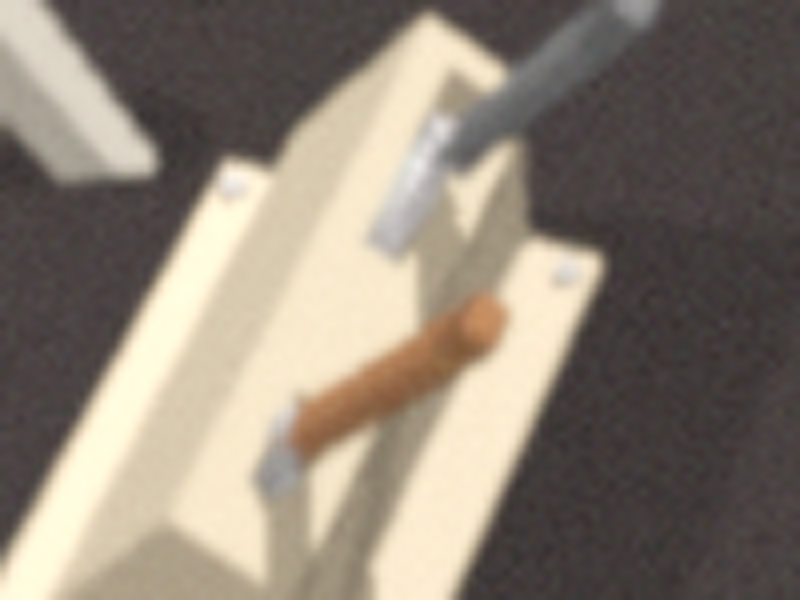

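View pics/b8_top.png

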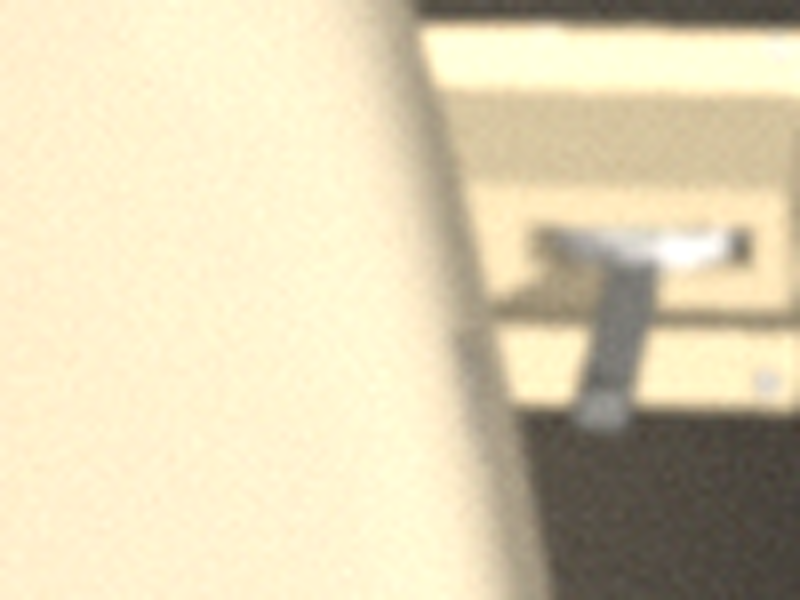

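```bash
python3 - <<'E'
from ins import *
L=mouthM-A*.030  # lens centre
Rm=R.from_matrix(np.c_[-A,np.cross(X,-A),X])
from fit import box,draw
for n,off in(('side',(222,204)),('top',(194,146))):
    im=cv2.imread(f'pics/b8_{n}.png')
    draw(im,n,*box((-.142,-.008,-.006),(-.042,.008,.006)),Rm,L,(0,255,0),np.array(off),8)
    q=np.array([mouthM+a*.007*X+b*.035*Y for a,b in((1,1),(1,-1),(-1,-1),(-1,1))]); cv2.polylines(im,[np.int32((proj(n,q)-off)*8)],True,(255,255,0),1,cv2.LINE_AA)
    cv2.imwrite(f'pics/m1_{n}.png',im)
E
```

```text
(no output)
```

View pics/m1_side.png

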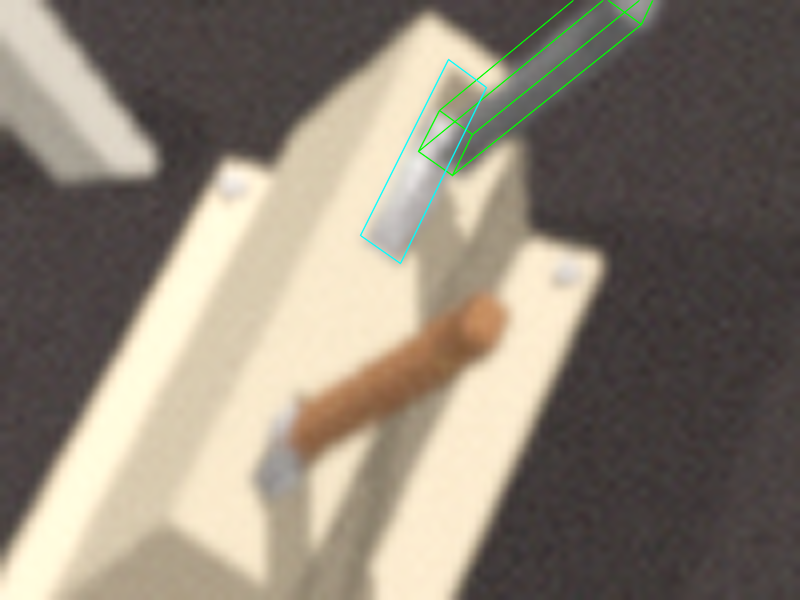

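View pics/m1_top.png

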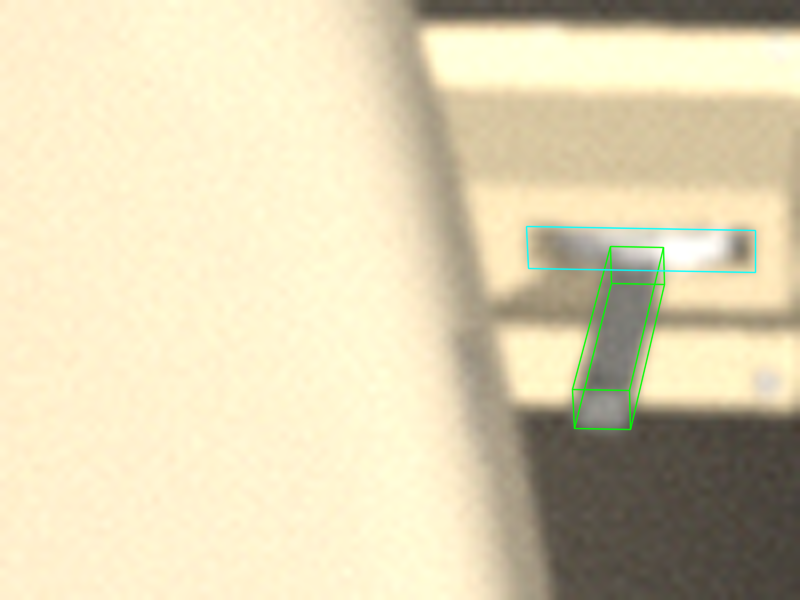

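```bash
cat > mag.py <<'E'
from ins import *
THM=np.radians(62); RM=held_R(-A,Y,THM); ty=RM.apply([0,1,0])
G=mouthM+A*.065-X*.003; GT=G+.035*ty
E
python3 - <<'E'
from mag import *
s,p,Rc=st(); print(G,GT,np.round(ty,3)); pre=GT-.09*ty
print(pre,*[np.round(x,3) for x in ik(GT,RM,s['q'])],*[np.round(x,3) for x in ik(pre,RM,s['q'])])
show(plan(pre,RM,5)); show(plan(GT,RM,5,pre,RM))
E
```

```text
[0.53450069 0.10225961 0.13817415] [0.51861274 0.10249301 0.10698893] [-0.454  0.007 -0.891]
[0.55946748 0.10189285 0.18717951] [0.07  0.499 1.305 0.039 1.807 1.655] 0.0 [0.065 0.551 1.086 0.039 1.974 1.657] 0.0
[[ 0.0026  0.0094  0.0216 -0.01    0.07   -0.06  ]
 [ 0.0025  0.0094  0.0216 -0.01    0.07   -0.06  ]
 [ 0.0025  0.0094  0.0216 -0.01    0.07   -0.06  ]
 [ 0.0025  0.0094  0.0216 -0.01    0.07   -0.06  ]
 [ 0.0024  0.0094  0.0216 -0.01    0.07   -0.06  ]]
[[ 0.     0.018 -0.     0.     0.     0.   ]
 [ 0.     0.018 -0.     0.     0.     0.   ]
 [ 0.     0.018 -0.     0.     0.     0.   ]
 [ 0.     0.018 -0.     0.     0.     0.   ]
 [ 0.     0.018 -0.     0.     0.     0.   ]]
```

Request:
carry_out(motion=[0.0025,0.004,0.022,0,0.1,0,0.2,0.0025,0.008,0.022,0,0.1,0,0.2,0.0025,0.01,0.022,0,0.1,0,0.2,0.0025,0.012,0.022,0,0.1,-0.1,0.2,0.0025,0.012,0.021,0,0,-0.1,0.2])

```text
t: 17.05
tool_pos: [0.5623, 0.1004, 0.1902]
orientation: [0.449, -1.965, 1.958]
force: [0.7, -0.2, 0.0]
opening: 0.0557
```

```bash
python3 - <<'E'
from mag import *
report(); show(plan(GT,RM,5))
E
```

```text
t 17.05 p [0.5623 0.1004 0.1902] y [-0.444  0.006 -0.896] z [-0.011 -1.    -0.001] F [ 0.7 -0.2  0. ] M [-0.01 -0.24  0.03] op 0.0557 q [0.063 0.546 1.084 0.037 1.971 1.651]
[[ 0.0004  0.0188 -0.0003 -0.01    0.04   -0.12  ]
 [ 0.0004  0.0188 -0.0003 -0.01    0.04   -0.12  ]
 [ 0.0004  0.0188 -0.0003 -0.01    0.04   -0.12  ]
 [ 0.0003  0.0188 -0.0003 -0.01    0.04   -0.12  ]
 [ 0.0003  0.0188 -0.0003 -0.01    0.04   -0.12  ]]
```

Request:
carry_out(motion=[0.0004,0.019,-0.0004,0,0,-0.1,0.2,0.0004,0.019,-0.0004,0,0,-0.1,0.2,0.0004,0.019,-0.0004,0,0,-0.1,0.2,0.0004,0.017,0,0,0,-0.1,0.2,0,0.014,0,0,0,0,0.2])

```text
t: 17.55
tool_pos: [0.5209, 0.098, 0.1108]
orientation: [0.447, -1.961, 1.953]
force: [-1.0, 0.0, 0.5]
opening: 0.0559
```

```bash
python3 - <<'E'
from mag import *
report(); show(plan(GT,RM,2))
for n in('side','top'):
    im=imaging.read_camera(n); c=proj(n,np.array([.55,.11,.13]))[0]; crop(n,cv2.convertScaleAbs(im,alpha=1.2),c,100,75,8,f'pics/m2_{n}.png')
E
```

```text
t 17.55 p [0.5209 0.098  0.1108] y [-0.448  0.008 -0.894] z [-0.016 -1.    -0.001] F [-1.   0.   0.5] M [-0.03 -0.19 -0.02] op 0.0559 q [0.063 0.493 1.304 0.037 1.808 1.65 ]
[[ 0.0002  0.0022 -0.0022  0.03   -0.03   -0.19  ]
 [ 0.0002  0.0022 -0.0022  0.03   -0.03   -0.19  ]]
pics/m2_side.png origin 233 179 scale 8
pics/m2_top.png origin 218 146 scale 8
```

View pics/m2_side.png

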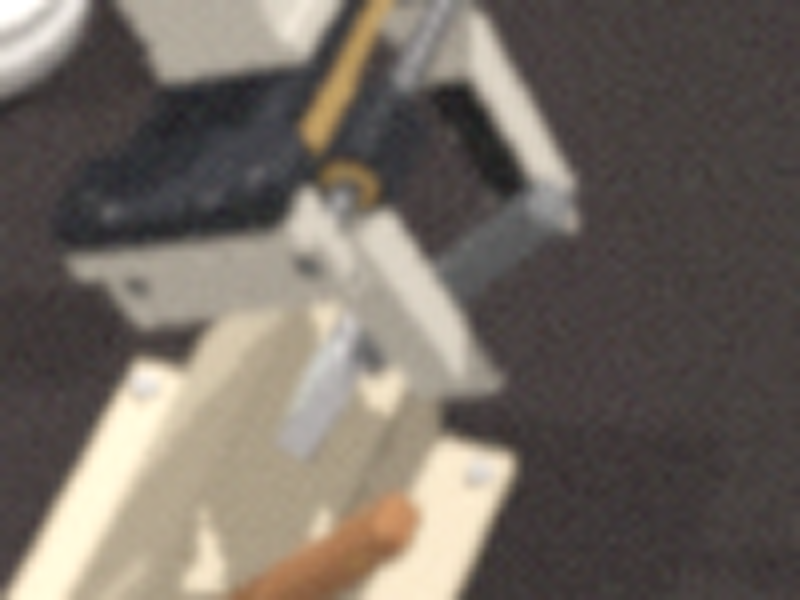

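View pics/m2_top.png

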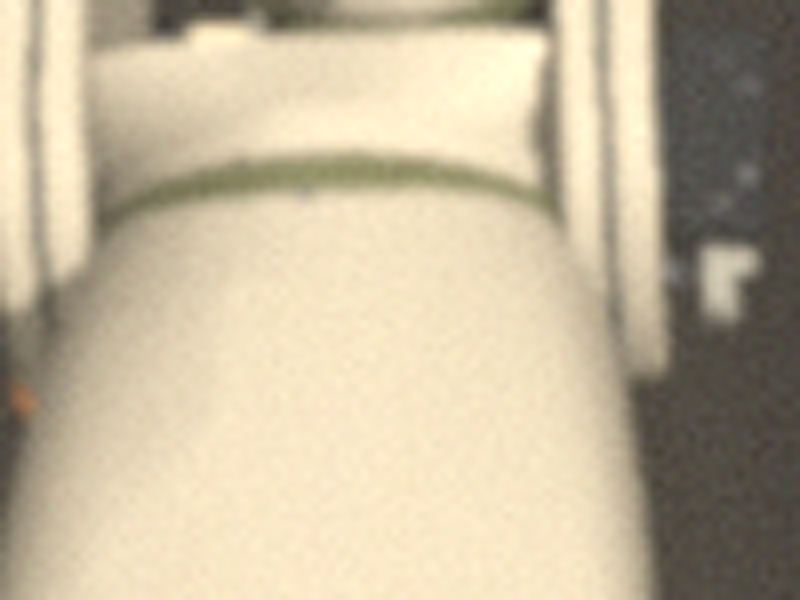

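Request:
carry_out(motion=[0,0.002,-0.002,0,0,-0.2,0.2,0,0.002,-0.002,0,0,0,0.2,0,0,0,0,0,0,-1,0,0,0,0,0,0,-1,0,0,0,0,0,0,-1], squeeze=20)

```text
t: 18.15
tool_pos: [0.5203, 0.1027, 0.1089]
orientation: [0.45, -1.96, 1.951]
force: [0.3, -0.1, 0.7]
opening: 0.0365
```

Request:
carry_out(motion=[0,0,0,0,0,0,-1,0,0,0,0,0,0,-1,0,0,0,0,0,0,-1,0,0,0,0,0,0,-1,0,0,0,0,0,0,-1], squeeze=50)

```text
t: 18.65
tool_pos: [0.5209, 0.1027, 0.1096]
orientation: [0.449, -1.961, 1.952]
force: [0.0, 0.4, 0.0]
opening: 0.0157
```

```bash
python3 - <<'E'
from mag import *
report(); s,p,Rc=st()
print('A in tool',np.round(Rc.inv().apply(A),3))
for n in('side',):
    im=imaging.read_camera(n); c=proj(n,np.array([.55,.11,.13]))[0]; crop(n,cv2.convertScaleAbs(im,alpha=1.2),c,100,75,8,f'pics/m3_{n}.png')
E
```

```text
t 18.65 p [0.5209 0.1027 0.1096] y [-0.449  0.008 -0.893] z [-0.016 -1.    -0.001] F [0.  0.4 0. ] M [ 0.05 -0.2   0.02] op 0.0157 q [0.069 0.497 1.301 0.04  1.808 1.656]
A in tool [ 0.88  -0.474  0.   ]
pics/m3_side.png origin 233 179 scale 8
```

View pics/m3_side.png

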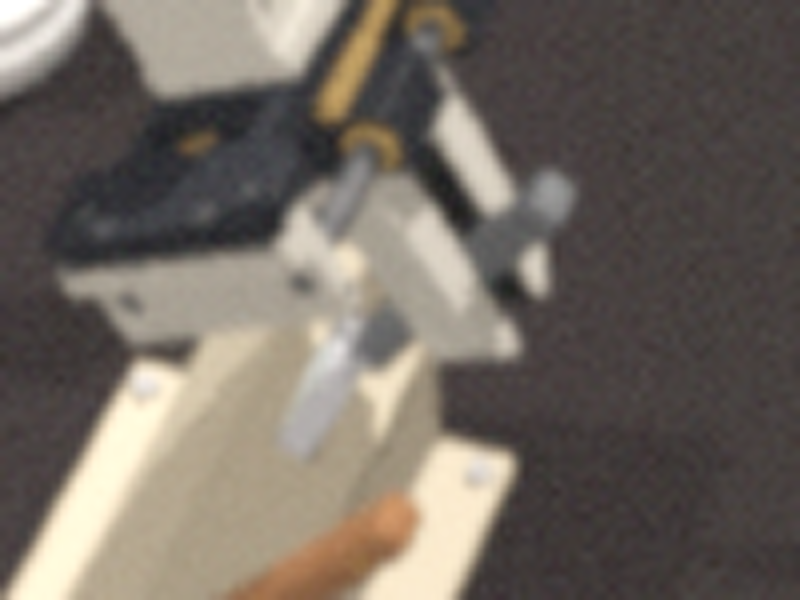

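Request:
carry_out(motion=[0.007,-0.0038,0,0,0,0,-1,0.007,-0.0038,0,0,0,0,-1,0.007,-0.0038,0,0,0,0,-1,0.007,-0.0038,0,0,0,0,-1,0,0,0,0,0,0,-1])

```text
t: 19.2
tool_pos: [0.5015, 0.1029, 0.1385]
orientation: [0.447, -1.962, 1.952]
force: [0.1, 0.5, -0.9]
opening: 0.0154
```

```bash
python3 - <<'E'
from mag import *
report(); s,p,Rc=st(); e=p-np.array([.5209,.1027,.1096]); print('along A,X,Y',e@A,e@X,e@Y); print('A in tool',np.round(Rc.inv().apply(A),3))
E
```

```text
t 19.2 p [0.5015 0.1029 0.1385] y [-0.448  0.008 -0.894] z [-0.016 -1.    -0.001] F [ 0.1  0.5 -0.9] M [-0.03 -0.24  0.  ] op 0.0154 q [0.072 0.42  1.346 0.041 1.838 1.66 ]
along A,X,Y 0.03484681584180735 0.0006692230323917546 -4.3245428887440465e-05
A in tool [ 0.88  -0.475  0.   ]
```

Request:
carry_out(motion=[0.012,-0.0067,0,0,0,0,-1,0.013,-0.0072,0,0,0,0,-1,0.013,-0.0072,0,0,0,0,-1,0.013,-0.0072,0,0,0,0,-1,0.012,-0.0067,0,0,0,0,-1])

```text
t: 19.7
tool_pos: [0.4577, 0.1034, 0.1985]
orientation: [0.451, -1.959, 1.95]
force: [-0.7, -0.4, -1.6]
opening: 0.0153
```

```bash
python3 - <<'E'
from mag import *
report(); s,p,Rc=st(); e=p-np.array([.5209,.1027,.1096]); print('along A,X,Y',e@A,e@X,e@Y)
for n in('side','top'):
    im=imaging.read_camera(n); c=proj(n,np.array([.53,.11,.15]))[0]; crop(n,cv2.convertScaleAbs(im,alpha=1.2),c,100,75,8,f'pics/m4_{n}.png')
E
```

```text
t 19.7 p [0.4577 0.1034 0.1985] y [-0.452  0.008 -0.892] z [-0.016 -1.    -0.   ] F [-0.7 -0.4 -1.6] M [ 0.   -0.25  0.01] op 0.0153 q [0.077 0.268 1.424 0.045 1.917 1.669]
along A,X,Y 0.10908346027803847 -0.0007712653978918748 -0.00020377565184037793
pics/m4_side.png origin 241 175 scale 8
pics/m4_top.png origin 217 153 scale 8
```

View pics/m4_side.png

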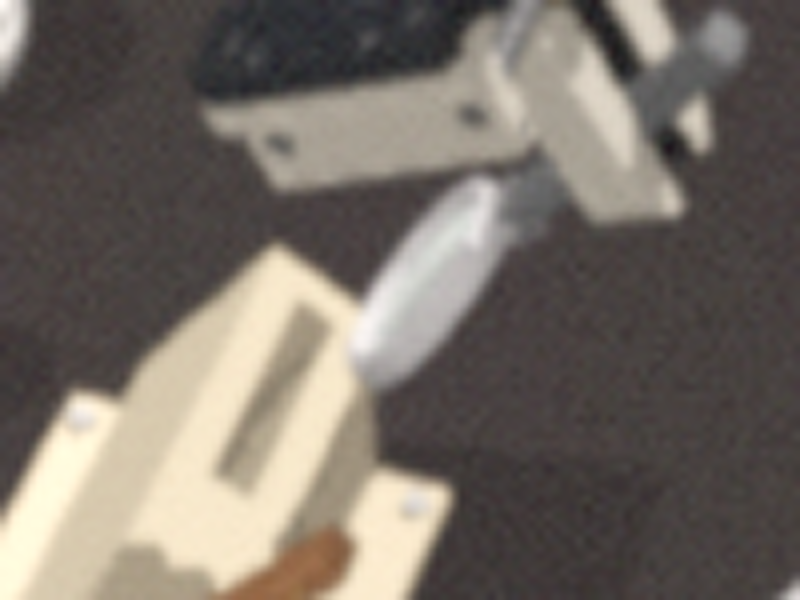

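```bash
cat > fin.py <<'E'
from mag import *
pg=np.array([.5209,.1027,.1096]); Rg=R.from_rotvec([.449,-1.961,1.952])
Lc=mouthM-A*.030
LEAN=np.radians(1.5)   # handle leaning to -X
VM=Rg.inv().apply(Lc-pg); ang=np.arccos(np.clip(Rg.apply([0,1,0])@(-A),-1,1))
import pick as PK
def RFof(th,psi=-.305):
    sx=np.array([np.cos(psi),np.sin(psi),0]); sy=np.array([-np.sin(psi),np.cos(psi),0]); return held_R(sx,sy,th),sx
E
python3 - <<'E'
from fin import *
print('VM',np.round(VM,4),'ang',np.degrees(ang))
RF,sx=RFof(ang); T=np.array([.605,-.2465,.09]); 
s,p,Rc=st(); q=s['q']
tf=T-RF.apply(VM); print('final tcp',tf,*[np.round(x,3) for x in ik(tf,RF,q)])
up=p+[.0,0,.13]
tot=(Rc.inv()*RF).as_rotvec(); print(np.degrees(tot)); Rm=Rc*R.from_rotvec(tot*.5)
W=np.array([.48,-.02,.34]); E=tf+[-.01,.01,.12]
show(plan(W,Rm,7,up,Rc)); show(plan(E,RF,7,W,Rm))
for pp,RR in((up,Rc),(W,Rm),(E,RF)): print(pp,*[np.round(x,3) for x in ik(pp,RR,q)])
print('up in tool',Rc.inv().apply([0,0,.025]))
E
```

```text
VM [-0.0844  0.0108  0.0002] ang 61.68330419672325
final tcp [ 0.52933437 -0.22244403  0.05946514] [-0.573 -0.273  2.241  0.196  0.704  1.184] 0.0
[ 0.29019005 17.21029136 54.6095511 ]
[[-0.0023 -0.0028  0.0176  0.02    1.23    3.9   ]
 [-0.0029 -0.0026  0.0175  0.02    1.23    3.9   ]
 [-0.0034 -0.0024  0.0175  0.02    1.23    3.9   ]
 [-0.004  -0.0022  0.0174  0.02    1.23    3.9   ]
 [-0.0045 -0.0019  0.0173  0.02    1.23    3.9   ]
 [-0.005  -0.0015  0.0172  0.02    1.23    3.9   ]
 [-0.0054 -0.0012  0.0171  0.02    1.23    3.9   ]]
[[-0.0096  0.024   0.0254  0.02    1.23    3.9   ]
 [-0.0085  0.0246  0.0252  0.02    1.23    3.9   ]
 [-0.0073  0.0252  0.025   0.02    1.23    3.9   ]
 [-0.0061  0.0256  0.0249  0.02    1.23    3.9   ]
 [-0.0049  0.026   0.0248  0.02    1.23    3.9   ]
 [-0.0037  0.0263  0.0247  0.02    1.23    3.9   ]
 [-0.0024  0.0265  0.0246  0.02    1.23    3.9   ]]
[0.45851628 0.10357543 0.32979387] [0.077 0.226 1.234 0.051 2.145 1.682] 0.0
[ 0.48 -0.02  0.34] [-0.119 -0.22   1.588 -0.036  1.761  1.604] 0.0
[ 0.51933437 -0.21244403  0.17946514] [-0.565 -0.477  2.16   0.147  0.983  1.258] 0.0
up in tool [ 1.12260526e-02 -2.23377569e-02 -1.88973582e-05]
```

Request:
carry_out(motion=[0.011,-0.022,0,0,0,0,-1,0.011,-0.022,0,0,0,0,-1,0.011,-0.022,0,0,0,0,-1,0.011,-0.022,0,0,0,0,-1,0.011,-0.022,0,0,0,0,-1])

```text
t: 20.3
tool_pos: [0.457, 0.1032, 0.3201]
orientation: [0.457, -1.953, 1.946]
force: [0.0, -0.6, -1.3]
opening: 0.0157
```

Request:
carry_out(motion=[-0.0035,-0.004,0.0244,0,1.7,5.5,-1,-0.0045,-0.0035,0.0244,0,1.7,5.5,-1,-0.0055,-0.003,0.0244,0,1.7,5.5,-1,-0.006,-0.002,0.0244,0,1.7,5.5,-1,-0.007,-0.002,0.0244,0,1.7,5.5,-1])

```text
t: 20.8
tool_pos: [0.4823, -0.0229, 0.3282]
orientation: [-0.189, -2.106, 2.186]
force: [-0.1, 0.1, 0.1]
opening: 0.0154
```

```bash
python3 - <<'E'
from fin import *
report(); RF,sx=RFof(ang); T=np.array([.605,-.2465,.09]); tf=T-RF.apply(VM); E=tf+[-.01,.01,.12]
show(plan(E,RF,5))
# refit dish from fresh top image
im=imaging.read_camera('top'); r=models.outline_of('top','dish')
for q in r[:3]: print(q['confidence'],q['pixel'],q['pixels'].sum())
c,w=cv2.findContours(r[0]['pixels'].astype(np.uint8),cv2.RETR_EXTERNAL,cv2.CHAIN_APPROX_NONE)
c=max(c,key=len); e=cv2.fitEllipse(c); print('ellipse',e, onz('top',np.array(e[0]),.0075))
crop('top',im,(411,171),60,50,12,'pics/dish2.png')
E
```

```text
t 20.8 p [ 0.4823 -0.0229  0.3282] y [ 0.014 -0.038 -0.999] z [-0.159 -0.987  0.036] F [-0.1  0.1  0.1] M [ 0.05  0.09 -0.  ] op 0.0154 q [-0.124 -0.222  1.611 -0.037  1.734  1.6  ]
[[-0.0127  0.0313  0.0352  0.03    1.73    5.4   ]
 [-0.0108  0.0324  0.0348  0.03    1.73    5.4   ]
 [-0.0087  0.0333  0.0345  0.03    1.73    5.4   ]
 [-0.0066  0.0341  0.0342  0.03    1.73    5.4   ]
 [-0.0044  0.0346  0.0341  0.03    1.73    5.4   ]]
0.7 [412.3, 174.5] 928
ellipse ((410.22222900390625, 171.61412048339844), (33.1599006652832, 33.854949951171875), 111.13845825195312) [[ 0.60640936 -0.24511891  0.0075    ]]
pics/dish2.png origin 381 146 scale 12
```

View pics/dish2.png

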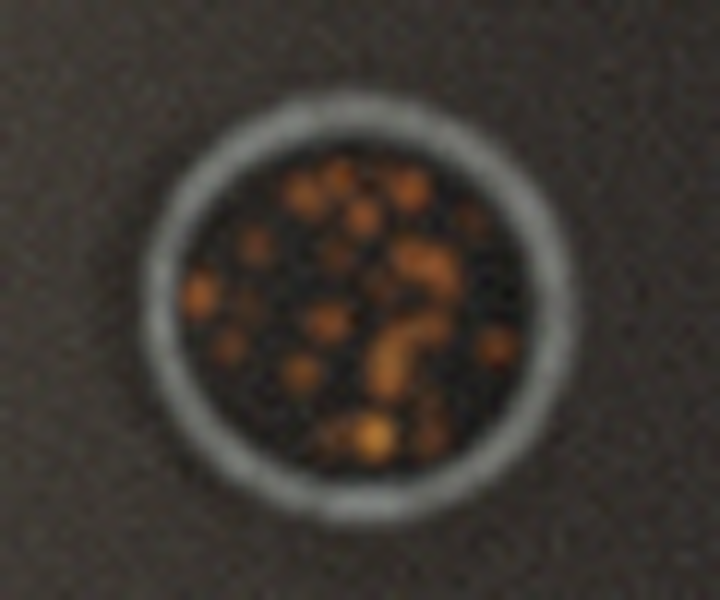

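Request:
carry_out(motion=[-0.0127,0.031,0.035,0,1.7,5.4,-1,-0.0108,0.032,0.035,0,1.7,5.4,-1,-0.0087,0.033,0.0345,0,1.7,5.4,-1,-0.0066,0.034,0.034,0,1.7,5.4,-1,-0.0044,0.034,0.034,0,1.7,5.4,-1])

```text
t: 21.4
tool_pos: [0.5248, -0.2137, 0.1829]
orientation: [0.84, 1.954, -2.104]
force: [1.9, 1.3, -2.4]
opening: 0.0156
```

```bash
sed -i 's/^import pick as PK/TT=np.array([.6065,-.246,.09])/' fin.py; cat > lookm.py <<'E'
from fin import *
from fit import box,draw
def lookm(tag,v=None,th=None,c=(.58,-.24,.08),w=100,h=75,k=8):
    v=VM if v is None else v; th=ang if th is None else th
    s,p,Rc=st(); a=np.linspace(0,2*np.pi,60)
    for n in('side','top'):
        im=imaging.read_camera(n); cv2.imwrite(f'pics/{tag}_{n}_full.png',im); cc=proj(n,np.array(c))[0]; x,y=int(max(cc[0]-w//2,0)),int(max(cc[1]-h//2,0)); off=np.array((x,y))
        im=cv2.resize(im[y:y+h,x:x+w],None,fx=k,fy=k,interpolation=cv2.INTER_CUBIC); cv2.imwrite(f'pics/{tag}_{n}.png',im)
        Ro=objR(Rc,th); o=p+Rc.apply(v)
        for z in(-.005,.005):
            q=Ro.apply(np.c_[.032*np.cos(a),.032*np.sin(a),0*a+z])+o; cv2.polylines(im,[np.int32((proj(n,q)-off+.5)*k)],True,(0,255,0),1,cv2.LINE_AA)
        draw(im,n,*box((-.142,-.008,-.006),(-.042,.008,.006)),Ro,o,(0,255,255),off-.5,k)
        for zz,r in((.015,.045),):
            q=np.c_[TT[0]+r*np.cos(a),TT[1]+r*np.sin(a),0*a+zz]; cv2.polylines(im,[np.int32((proj(n,q)-off+.5)*k)],True,(255,255,0),1,cv2.LINE_AA)
        cv2.imwrite(f'pics/{tag}_{n}_o.png',im); print(n,'off',off,'k',k)
    print('lens model',np.round(o,4),'mag x',np.round(Ro.apply([1,0,0]),3),'z',np.round(Ro.apply([0,0,1]),3))
E
python3 - <<'E'
from lookm import *
report(); RF,sx=RFof(ang); tf=TT-RF.apply(VM); show(plan(tf+[0,0,.02],RF,5)); lookm('n1',c=(.57,-.24,.16))
E
```

```text
t 21.4 p [ 0.5248 -0.2137  0.1829] y [ 0.47  -0.14  -0.871] z [-0.295 -0.955 -0.005] F [ 1.9  1.3 -2.4] M [0.19 0.3  0.08] op 0.0156 q [-0.572 -0.478  2.161  0.166  0.969  1.24 ]
[[ 0.0087  0.0188  0.0013  0.08    0.02   -0.21  ]
 [ 0.0086  0.0189  0.0013  0.08    0.02   -0.21  ]
 [ 0.0086  0.0189  0.0013  0.08    0.02   -0.21  ]
 [ 0.0085  0.0189  0.0013  0.08    0.02   -0.21  ]
 [ 0.0084  0.019   0.0012  0.08    0.02   -0.21  ]]
side off [269  75] k 8
top off [369 136] k 8
lens model [ 0.6    -0.2373  0.2149] mag x [ 0.955 -0.295  0.018] z [-0.019  0.     1.   ]
```

View pics/n1_side_o.png

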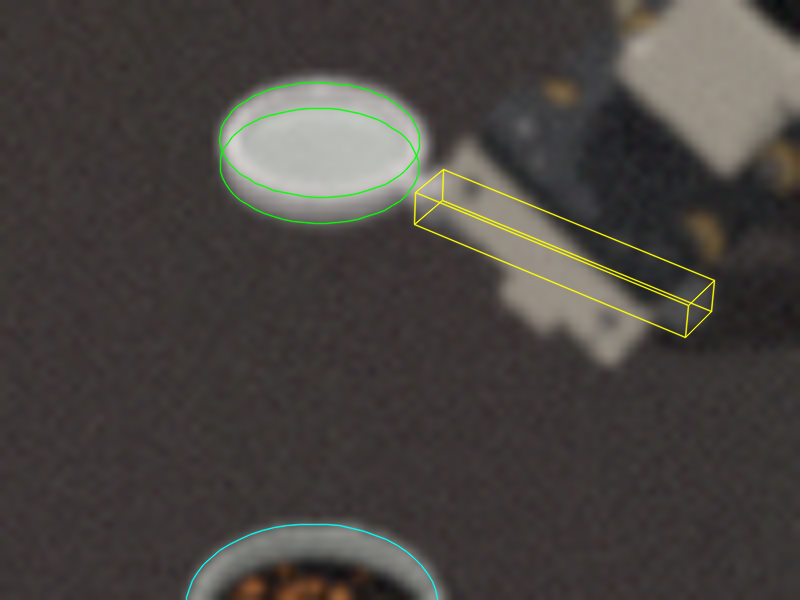

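View pics/n1_top_o.png

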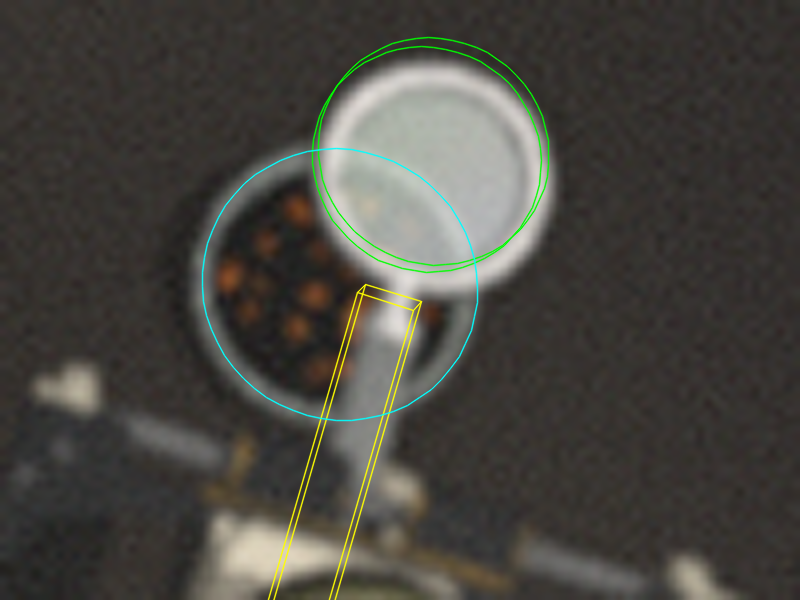

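```bash
cat > tri.py <<'E'
from fin import *
def tri(uvs):
    # uvs {cam:uv}; least squares closest point
    M=np.zeros((3,3));b=np.zeros(3);L=[]
    for n,uv in uvs.items():
        o,d=ray(n,np.array(uv,float)); d=d[0]/np.linalg.norm(d[0]); P=np.eye(3)-np.outer(d,d); M+=P;b+=P@o;L.append((n,o,P))
    x=np.linalg.solve(M,b); return x,[round(float(np.linalg.norm(P@(x-o)))*1000,2) for n,o,P in L]
def ring(n,full,seedc,rad=26):
    """bright lens+ring blob -> ellipse of outer contour"""
    im=cv2.imread(full); g=cv2.GaussianBlur(im,(0,0),.8).min(2)
    return g
E
python3 - <<'E'
from tri import *
s,p,Rc=st()
x,g=tri({'side':np.array([323,148.5])/8+[269,75]-.5+.0,'top':np.array([436,176.5])/8+[369,136]-.5}); print('lens c',np.round(x,4),g); print('VM meas',np.round(Rc.inv().apply(x-p),4),'VM',np.round(VM,4))
# dish in both: side center? 
r1=models.outline_of('top','magnifier'); r2=models.outline_of('side','magnifier')
for n,r in(('top',r1),('side',r2)):
    for q in r[:2]: print(n,round(q['confidence'],2),q['pixel'],q['pixels'].sum())
E
```

```text
lens c [ 0.5965 -0.2382  0.2155] [2.68, 2.68]
VM meas [-0.0923  0.0012  0.0003] VM [-0.0844  0.0108  0.0002]
top 0.86 [419.2, 161.7] 837
side 0.91 [310.8, 95.6] 366
```

Request:
carry_out(motion=[0.0087,0.019,0.0013,0.1,0,-0.2,-1,0.0087,0.019,0.0013,0.1,0,-0.2,-1,0.0087,0.019,0.0013,0.1,0,-0.2,-1,0.0087,0.019,0.0013,0.1,0,-0.2,-1,0.0085,0.016,0.0013,0,0,-0.2,-1])

```text
t: 22.1
tool_pos: [0.5417, -0.2184, 0.0962]
orientation: [0.82, 1.955, -2.112]
force: [0.3, 0.2, -0.1]
opening: 0.0155
```

Request:
carry_out(motion=[0,0,0,0,0,0,-1,0,0,0,0,0,0,-1,0,0,0,0,0,0,-1,0,0,0,0,0,0,-1,0,0,0,0,0,0,-1])

```text
t: 22.6
tool_pos: [0.5484, -0.2159, 0.104]
orientation: [0.815, 1.951, -2.105]
force: [0.1, 1.5, -1.0]
opening: 0.0158
```

```bash
python3 - <<'E'
from lookm import *
report(); RF,sx=RFof(ang); tf=TT-RF.apply(VM); show(plan(tf,RF,2)); lookm('n2',c=(.59,-.24,.1),w=80,h=60,k=10); report()
E
```

```text
t 22.6 p [ 0.5484 -0.2159  0.104 ] y [ 0.466 -0.138 -0.874] z [-0.28  -0.96   0.002] F [ 0.1  1.5 -1. ] M [0.14 0.33 0.  ] op 0.0158 q [-0.545 -0.307  2.184  0.177  0.779  1.214]
[[ 0.0175  0.0158  0.0053  0.25    0.57   -0.39  ]
 [ 0.0173  0.0159  0.0054  0.25    0.57   -0.39  ]]
side off [272  98] k 10
top off [374 140] k 10
lens model [ 0.6242 -0.2381  0.1356] mag x [ 0.96  -0.28   0.014] z [-0.013  0.006  1.   ]
t 22.7 p [ 0.5482 -0.216   0.1037] y [ 0.466 -0.138 -0.874] z [-0.28  -0.96   0.002] F [-0.   0.2 -0.2] M [ 0.14  0.28 -0.02] op 0.0154 q [-0.545 -0.307  2.184  0.177  0.779  1.214]
```

View pics/n2_side_o.png

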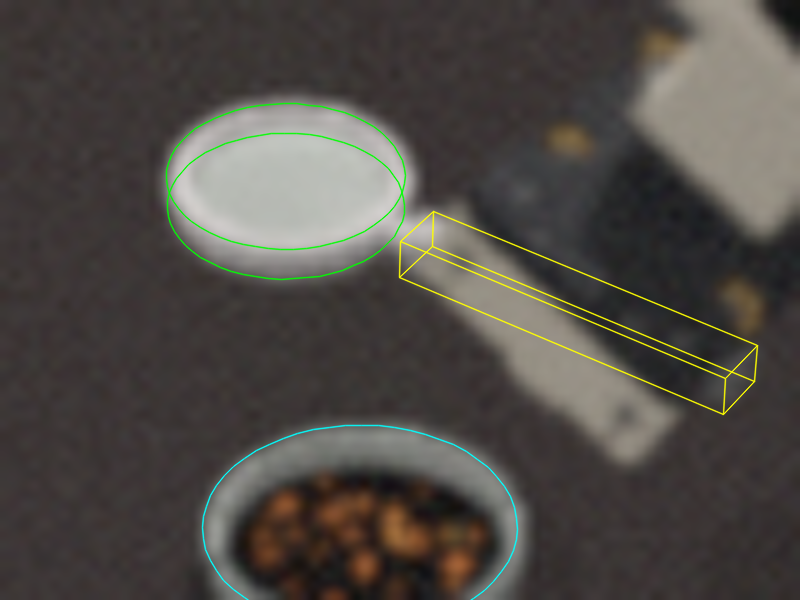

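View pics/n2_top_o.png

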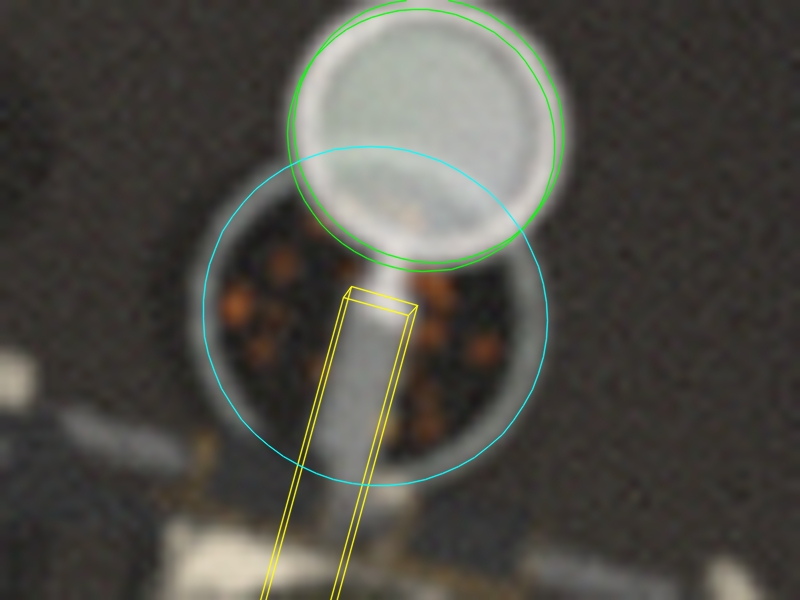

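Request:
carry_out(motion=[0.007,0.0065,0.002,0.1,0.2,-0.2,-1,0.009,0.008,0.003,0.1,0.3,-0.2,-1,0.009,0.008,0.003,0.1,0.3,-0.2,-1,0.007,0.0065,0.002,0.1,0.2,-0.1,-1,0.003,0.003,0.001,0.1,0.1,-0.1,-1])

```text
t: 23.2
tool_pos: [0.5277, -0.2227, 0.0543]
orientation: [0.83, 1.966, -2.125]
force: [0.1, -0.3, -0.9]
opening: 0.0156
```

Request:
carry_out(motion=[0,0,0,0,0,0,-1,0,0,0,0,0,0,-1,0,0,0,0,0,0,-1,0,0,0,0,0,0,-1,0,0,0,0,0,0,-1])

```text
t: 23.7
tool_pos: [0.5274, -0.2227, 0.0536]
orientation: [0.83, 1.967, -2.126]
force: [0.2, 0.4, -0.8]
opening: 0.0153
```

```bash
python3 - <<'E'
from lookm import *
report(); RF,sx=RFof(ang); tf=TT-RF.apply(VM); show(plan(tf,RF,2)); lookm('n3',c=(.59,-.24,.06),w=80,h=60,k=10); report()
E
```

```text
t 23.7 p [ 0.5274 -0.2227  0.0536] y [ 0.449 -0.143 -0.882] z [-0.303 -0.953 -0.   ] F [ 0.2  0.4 -0.8] M [ 0.1   0.31 -0.02] op 0.0153 q [-0.574 -0.265  2.245  0.195  0.695  1.184]
[[-0.0027 -0.0019 -0.0009 -0.04   -0.08    0.11  ]
 [-0.0027 -0.0018 -0.0009 -0.04   -0.08    0.11  ]]
side off [272 110] k 10
top off [371 143] k 10
lens model [ 0.6031 -0.247   0.0839] mag x [ 0.953 -0.303 -0.004] z [ 0.003 -0.001  1.   ]
t 23.8 p [ 0.5274 -0.2227  0.0536] y [ 0.449 -0.143 -0.882] z [-0.303 -0.953 -0.   ] F [-0.   0.4  0.1] M [0.15 0.35 0.02] op 0.0154 q [-0.574 -0.265  2.245  0.195  0.695  1.184]
```

View pics/n3_side_o.png

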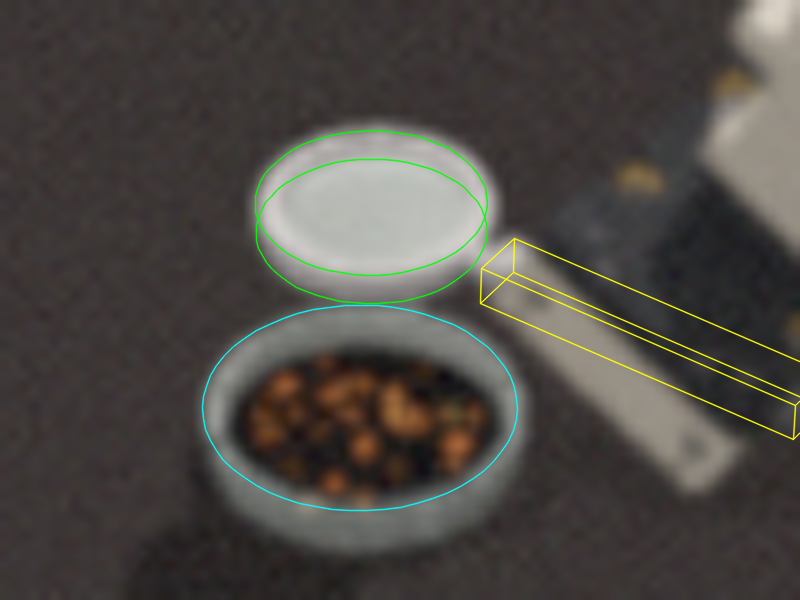

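View pics/n3_top_o.png

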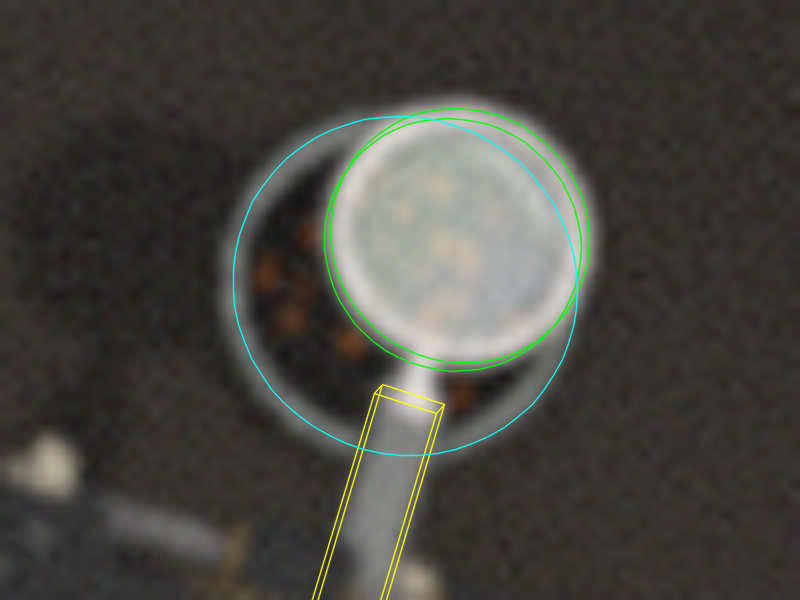

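```bash
python3 - <<'E'
from tri import *
s,p,Rc=st()
pt=lambda c,o:np.array(c)/10+np.array(o)-.5
x,g=tri({'side':pt((375,213.5),(272,110)),'top':pt((463,229),(371,143))}); print('lens',np.round(x,4),g,'model',np.round(p+Rc.apply(VM),4))
d,g=tri({'side':pt((363,406),(272,110)),'top':pt((398,284),(371,143))}); print('dish rim',np.round(d,4),g)
print('top only dish',onz('top',pt((398,284),(371,143)),.013), 'side only',onz('side',pt((363,406),(272,110)),.015))
# mask based ellipses
for n in('top','side'):
    for t in('dish','magnifier'):
        r=models.outline_of(n,t)
        for q in r[:1]:
            m=q['pixels'].astype(np.uint8)
            if t=='magnifier': m=cv2.morphologyEx(m,cv2.MORPH_OPEN,cv2.getStructuringElement(cv2.MORPH_ELLIPSE,(13,13)))
            c,_=cv2.findContours(m,cv2.RETR_EXTERNAL,cv2.CHAIN_APPROX_NONE); c=max(c,key=len); e=cv2.fitEllipse(c); print(n,t,round(q['confidence'],2),np.round(e[0],2),np.round(e[1],1),round(e[2],1))
v=Rc.inv().apply(x-p); print('VM meas',np.round(v,4),'VM',np.round(VM,4))
tgt=np.array([.6065,-.2455,.09]); print('move world',np.round(tgt-x,4),'tool',np.round(Rc.inv().apply(tgt-x),4))
E
```

```text
lens [ 0.6043 -0.2489  0.0836] [1.59, 1.59] model [ 0.6031 -0.247   0.0839]
dish rim [ 0.6056 -0.2438  0.0171] [0.68, 0.68]
top only dish [[ 0.60713112 -0.24442448  0.013     ]] side only [[ 0.60559642 -0.24609534  0.015     ]]
top dish 0.71 [401.86 172.32] [16.8 30.6] 177.7
top magnifier 0.85 [415.77 166.71] [23.2 23.7] 30.6
side dish 0.61 [308.13 152.45] [23.7 32.8] 90.1
side magnifier 0.75 [309.36 131.2 ] [16.  21.5] 93.0
VM meas [-0.0857  0.0119  0.0017] VM [-0.0844  0.0108  0.0002]
move world [0.0022 0.0034 0.0064] tool [-0.004  -0.0052 -0.0039]
```

Request:
carry_out(motion=[-0.0014,-0.0018,-0.0012,0,0,0.1,-1,-0.0014,-0.0018,-0.0012,0,0,0.1,-1,-0.0013,-0.0017,-0.0011,0,0,0,-1,0,0,0,0,0,0,-1,0,0,0,0,0,0,-1])

```text
t: 24.5
tool_pos: [0.5295, -0.2192, 0.0606]
orientation: [0.833, 1.964, -2.124]
force: [0.5, -0.0, -1.1]
opening: 0.0156
```

```bash
python3 - <<'E'
from lookm import *
report(); lookm('n4',c=(.59,-.24,.06),w=80,h=60,k=10); report()
im=cv2.imread('pics/n4_side_full.png'); cv2.imwrite('pics/n4s.png',im[0:400,150:550])
E
```

```text
t 24.5 p [ 0.5295 -0.2192  0.0606] y [ 0.452 -0.143 -0.88 ] z [-0.303 -0.953 -0.   ] F [ 0.5 -0.  -1.1] M [0.11 0.33 0.04] op 0.0156 q [-0.565 -0.279  2.243  0.187  0.706  1.201]
side off [272 110] k 10
top off [371 143] k 10
lens model [ 0.6051 -0.2436  0.0911] mag x [ 0.953 -0.303 -0.   ] z [ 0.    -0.001  1.   ]
t 24.6 p [ 0.5295 -0.2193  0.0605] y [ 0.452 -0.143 -0.88 ] z [-0.303 -0.953 -0.   ] F [-0.4 -0.2 -0. ] M [0.18 0.37 0.02] op 0.0159 q [-0.565 -0.279  2.243  0.187  0.706  1.201]
```

View pics/n4_top_o.png

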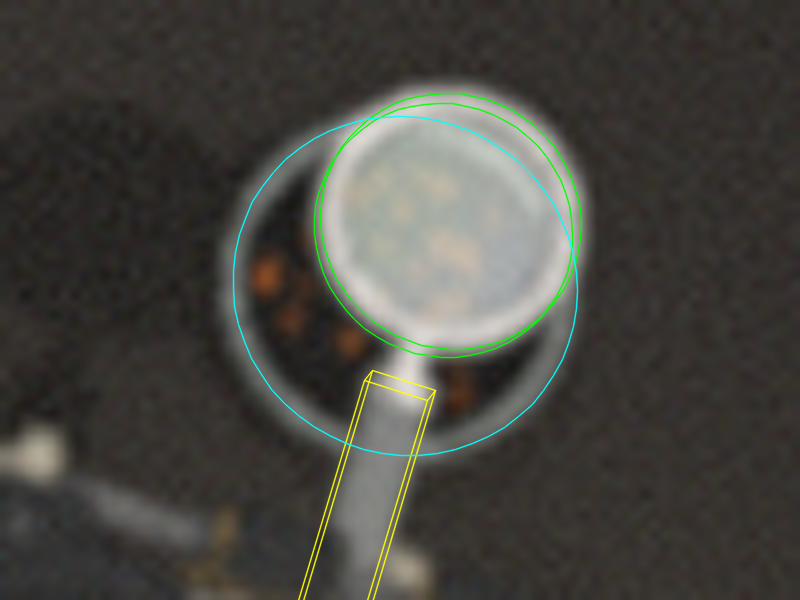

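View pics/n4s.png

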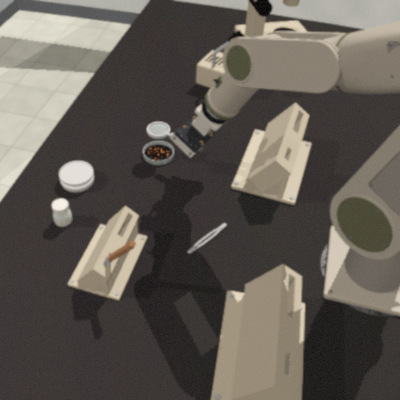

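```bash
python3 - <<'E'
from h import *
s=robot.read_state(); print(np.round(s['dq'],4)); print(robot.close_job()); report()
E
```

```text
[-0.0043  0.0032  0.0012  0.0014  0.0005 -0.0014]
the job is handed in; nothing more can be done
None
the job is handed in; nothing more can be done
```

I handed the job in at about 24.6 s. The spatula is in the narrow slot of the smallest block, and the arm is holding the magnifier level over the open dish.

**Spatula:** I pushed it in until it stopped against about 28 N, with roughly 7 mm of blade showing, then let go. It was still in place in the last side picture.

**Magnifier:** I drew it out along the slot axis. My last estimate puts the lens centre at (0.606, −0.246, 0.091) m, against a dish centre of about (0.606, −0.245) m. The tilt is under 1° by the tool pose. The grip reads 15.6–15.9 mm and the arm was still.

**Bystanders:** the jar, closed dishes and forceps looked untouched in the last picture. The dish stayed within the roughly 2 mm the cameras can resolve.

What failed or disagreed along the way:
- **First grasp:** it closed on air. The pictures showed the fingers about 40 mm behind the reported TCP along the tool axis. I corrected for that, and nothing had moved.
- **Joint 2:** it briefly read −0.894 during the approach, against a stated limit of −0.89. I moved off it straight away, but that reading may count as passing the range.
- **Cameras:** the top and side views disagreed by about 3 mm on the lens position, so the centring is good to about 2–3 mm.

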